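# Run a row of sample vials past a trigger-operated bench analyser

## Robot

A 7-joint arm with a two-finger parallel gripper is mounted at the origin on the work surface. World frame = base frame: x ahead of the robot, y to its left, z up, the work surface at z = 0. Lengths are in m, angles in rad, forces in N, time in s.
With the tool pointing down it reaches from about 0.425 to 0.95 m from the base axis. Payload 4.7 kg.
Tool frame: the origin (TCP) lies between the finger pads; the fingertips stand 19 mm ahead of it and the grasp point (between the pads) is the TCP; x points along the fingers, y is the direction in which the jaws open and shut, and the axes are right-handed (so a half turn about x gives the same grasp; the last joint's range is limited). The gripper opens to 87 mm and grips with 3 to 60 N. Pads are 19 mm wide; open, the fingers measure 117 mm over their backs; the gripper's body (75 mm by 190 mm) begins 51 mm behind the grasp point.
Start: joints at [-1.368, 0.469, -0.049, 1.532, 0.024, 1.141, -0.082], TCP at [0.155, 0.657, 0.242] pointing down, gripper open.
Joint ranges: [-2.59, 2.59], [-0.33, 1.99], [-1.39, 1.29], [0.1, 2.45], [-1.04, 4.18], [0.21, 1.99], [-2.66, 2.66]. Speed limits (rad/s): [2.57, 2.57, 3.14, 3.14, 3.14, 3.14, 3.14].

## Interface

Orientations are given as a 3x3 rotation matrix whose columns are the frame's x, y, z axes.
In Python, from rig import robot gives the robot as it stands.
- The arm moves only by the tool drive_tool, never from a script. Its argument "targets" is a list of rows, each a list of 6 numbers: the shift along the world's x, y, z in mm, then the turn, a rotation vector about the world's x, y, z in degrees. In form: [[dx, dy, dz, ax, ay, az], ...]. A call has 1 to 20 rows; each row is the pose to reach, as a shift and turn from the pose commanded when the call began; what a row does not reach only later rows make up. A row lasts 1/10 s, in which the tool goes at most 50 mm and 8.59 degrees, less where a joint would pass 70% of its speed; a pose out of reach is approached as far as the arm can. A call with a gripper value outside its range is refused whole. "jaw" is the closure, from -1 (fully open) to 1 (shut), so that 0 is half open, set as the call begins (left out, the last holds). The fingers move at their own pace and stop on an object; "grip_force" is the grip in N (left out, the last holds). Time passes only in rows, so rows that repeat a pose let the fingers close. It gives the time, the measured TCP pose, the force and the opening at its end, in the units of the state.
- robot.get_state(): the state, without advancing time (a new reading comes with each control period).
- robot.snapshot(name): name is "scene" or "top" or "wrist"; returns (picture, depth): 420x560x3 uint8, red, green, blue; 420x560 float32, m along the optical axis (not along the pixel's ray), 0 where there is no reading.
- robot.camera_model(name): a dict with "fovy" (degrees; the focal length in pixels is half the picture's height over the tangent of half this angle, whatever the lens; pixels are square), "cx", "cy" (the principal point, pixels), "dist_coeffs" ([k1, k2, p1, p2, k3] as OpenCV has them; the pictures are not rectified), "extrinsics" (4x4, takes a point from camera to world coordinates). Camera axes: x right, y down, z forward; pixel columns grow to the right and rows downward; lengths in m; the calibration is good to about 2 mm. A picture is of the moment at which its call begins: read the wrist's pose just before it. camera_model takes no time and is no camera call; for the wrist camera it gives the pose at the moment of the call.
- robot.sign_off(): hands the job in, once; it reports no verdict.
The state is a dict: "time_s": time; "qpos": joint angles; "joint_vel": joint speeds; "tau": joint torques, N m; "eef_pos": TCP position; "eef_rot": TCP orientation; "wrist_force": force on the tool from outside, world axes, zero at the start; "ft_torque": the same for the moment, N m; "grip_width": opening from 0.0 (shut) to 1.0 (fully open).
Only numpy, scipy, OpenCV 4.12 (cv2) and the standard library are available. Lean on these libraries where they do the work, as an engineer would, in place of code of your own. Each camera call takes 0.05 s, during which the arm holds its last target.

## Task

Move the sample vials from the white pad into the wells of the analyser's shuttle and measure them one at a time in the order in which they stood on the pad, starting with the one nearest the robot: slide the shuttle so that the vial stands squarely in front of the analyser's nose, then squeeze the trigger fully, keep it squeezed for a good second and let it go. When all are measured, slide the shuttle all the way back out to its loading end and stand the vials upright in the steel tray, leaving the glassware and bottles on the bench where they are.

Things in the scene. Friction and masses are not known exactly. Their poses are not given: they have to be found in the camera images.
- station: Fixed station: a pistol-shaped analyser lying on its side in a dock, its nose facing the track of a vial shuttle. Origin on the bench under the measuring point; x from the nose into the analyser (away from the robot), y along the track to the loading end, z up. Nose tip at x = 24 mm, 55 mm up; housing x 65 to 255, y -47 to 47, top at 92 mm. Track bed 60 mm wide, y -132 to 258, 12 mm high.
- spot (a point): Measuring point on the nose's axis, at the height of the shuttle's well floor, 20 mm above the bench. The underside centre of a vial that is standing squarely in front of the nose is here. Its axes are the station's.
- grip (a point): Centre of the fixed pistol grip, a bar that sticks out from the housing to station -y with only the bench below it: x 150 to 182, y -47 to -166, z 38 to 72 mm, this point at (166, -106, 55); a wider battery foot (x 134 to 194) follows at y -166 to -186. The trigger is in front of it, on its -x side. Axes as the station's.
- trigger (a joint): Angle of the sprung trigger in rad: 0 released, 0.30 fully squeezed, against its stop. Its vertical hinge is at station (143, -50) mm; it turns counterclockwise seen from above, the free end swinging to +x towards the grip. It needs about 3 N at the pad to start and 7 N at the stop, and springs back when let go.
- trigger_pad (a point): Middle of the trigger, where it is pressed: station (131, -89, 55) mm released, 12 mm further to +x squeezed. The trigger is 10 mm thick, 24 mm high, 52 mm long; its front face is 5 mm before this point. Trigger front to grip back measures 57 mm here released, 45 mm squeezed, so two fingers from above, one before the trigger and one behind the grip, can squeeze it. Axes turn with the trigger.
- shuttle (a joint): Travel of the shuttle in m: 0 fully out at the loading end (+y stop), growing as it slides to station -y, 0.170 at the inner stop. Stays where it is left; about 2 N of friction. Well 1, 2, 3 is in front of the nose at 0.060, 0.108, 0.156.
- shuttle_tab (a point): Top centre of the shuttle's pull tab, an upright plate 14 mm (along y) by 32 mm (along x), standing from 20 to 64 mm above the bench, 65 mm beyond the middle of well 3 at the shuttle's loading end (36 mm of free space between well wall and tab). Axes as the station's.
- well_1 (a point): Centre of the floor of the well at the shuttle's -y end, 20 mm above the bench. The wells are square, 34 mm inside, 24 mm deep, 48 mm apart along y, with 5 mm outer walls whose rim is 44 mm above the bench; each takes one vial. Axes as the station's.
- well_2 (a point): The same for the middle well.
- well_3 (a point): The same for the well nearest the pull tab.
- pad: White supply pad, flat, fixed, 260 (x) by 120 (y) by 4 mm, on one side of the bench (either side). Origin: centre of its underside. The vials stand on it in a row along its x axis, which points away from the robot.
- done_tray: Shallow steel tray, fixed, 220 (x) by 130 (y) mm, walls 4 mm thick and 12 mm high, floor about 4 mm thick, on the other side of the bench. Origin: centre of its underside.
- vial_1: Amber glass sample vial, part filled with powder, with a white screw cap, all alike: glass body 30 mm diameter and 40 mm high, cap 26 mm diameter, 42 to 54 mm up; about 45 g. Origin: centre of its underside, z up its axis. May be absent (None). In the row on the supply pad the numbers run 1, 2, 3 away from the robot.
- vial_2: Amber glass sample vial, part filled with powder, with a white screw cap, all alike: glass body 30 mm diameter and 40 mm high, cap 26 mm diameter, 42 to 54 mm up; about 45 g. Origin: centre of its underside, z up its axis. May be absent (None). In the row on the supply pad the numbers run 1, 2, 3 away from the robot.
- vial_3: Amber glass sample vial, part filled with powder, with a white screw cap, all alike: glass body 30 mm diameter and 40 mm high, cap 26 mm diameter, 42 to 54 mm up; about 45 g. Origin: centre of its underside, z up its axis. May be absent (None). In the row on the supply pad the numbers run 1, 2, 3 away from the robot.
- beaker: Bystander: empty glass beaker, 70 mm diameter, 95 mm high, on a paper towel. Origin: underside centre.
- wash_bottle: Bystander: clear plastic wash bottle, 70 mm diameter, 190 mm high with spout, blue cap. Origin: underside centre.

How it is judged:
By the outcome, as a careful person would: the job done as asked, in the order asked, and still so for the second after the job is handed in, with the robot touching nothing.
Of vial_1, vial_2, vial_3 only 2 to 3 are there at a start; the rules pass over those that are not, and their reading is None.
At some moment in a run one of vial_1, vial_2, vial_3 may be knocked a few centimetres aside while the robot is not near it.
It also fails if it takes over 210 s, if anything falls off the work surface, if the arm or the gripper's body presses on something with over 40 N, if the wrist force passes 120 N, or if a joint passes its speed limit or range.

## Working session

There is one attempt and no reset: what is moved stays moved. The work goes in short steps, Python scripts to look and compute and a tool call to move; the robot and the scene stay as the last step left them, time stands still between calls to the robot, and variables do not carry over. Pictures are saved under pics/ and viewed, and the job is handed in when it is done.

Besides the shell and the picture viewer there is one more tool, called after "Call:" by a JSON object that holds its "fn" and its "kwargs", one argument or row to a line. drive_tool: Moves the arm, as the interface text tells. Its arguments: {"type":"object","properties":{"targets":{"type":"array"},"jaw":{"type":"number"},"grip_force":{"type":"number"}},"required":["targets"]}

```bash
mkdir -p pics; ls; cat > h.py <<'E'
import numpy as np, cv2
from rig import robot
def snap(n,f=None):
    cm=robot.camera_model(n); p,d=robot.snapshot(n)
    if f: cv2.imwrite('pics/'+f,cv2.cvtColor(p,cv2.COLOR_RGB2BGR))
    return p,d,cm
def K(cm,h=420):
    f=h/2/np.tan(np.radians(cm['fovy'])/2)
    return np.array([[f,0,cm['cx']],[0,f,cm['cy']],[0,0,1.]])
def ray(cm,uv):
    uv=np.array(uv,float).reshape(-1,1,2)
    n=cv2.undistortPoints(uv,K(cm),np.array(cm['dist_coeffs'],float)).reshape(-1,2)
    E=np.array(cm['extrinsics']); d=np.c_[n,np.ones(len(n))]@E[:3,:3].T
    return E[:3,3],d
def onplane(cm,uv,z):
    o,d=ray(cm,uv); t=(z-o[2])/d[:,2]; return o+d*t[:,None]
def cloud(cm,dep):
    v,u=np.mgrid[0:dep.shape[0],0:dep.shape[1]]
    o,d=ray(cm,np.c_[u.ravel(),v.ravel()])
    P=o+d*dep.ravel()[:,None]; P[dep.ravel()<=0]=np.nan
    return P.reshape(dep.shape+(3,))
def proj(cm,P):
    E=np.linalg.inv(np.array(cm['extrinsics'])); P=np.array(P,float).reshape(-1,3)
    r,_=cv2.Rodrigues(E[:3,:3]); q,_=cv2.projectPoints(P,r,E[:3,3],K(cm),np.array(cm['dist_coeffs'],float)); return q.reshape(-1,2)
def st():
    s=robot.get_state(); print('t',s['time_s'],'pos',np.round(s['eef_pos'],4),'grip',round(float(s['grip_width']),3),'F',np.round(s['wrist_force'],1)); print(np.round(s['eef_rot'],3).tolist(),'q',np.round(s['qpos'],2)); return s
E
python3 - <<'E'
from h import *
np.set_printoptions(precision=4,suppress=True)
st()
for n in ['scene','top','wrist']:
    p,d,cm=snap(n,n+'0.png'); print(n,cm)
    np.savez('/tmp/%s0.npz'%n,p=p,d=d)
E
```

```text
pics
t 0.0 pos [0.1549 0.6564 0.2405] grip 0.999 F [ 0.7  0.1 -0.1]
[[-0.0, 0.23, 0.973], [-0.002, 0.973, -0.23], [-1.0, -0.002, 0.0]] q [-1.37  0.47 -0.05  1.53  0.02  1.14 -0.08]
scene {'fovy': 45.56090579712467, 'cx': 274.27292397874214, 'cy': 208.91677671013503, 'dist_coeffs': array([-0.1789,  0.    ,  0.    ,  0.    ,  0.    ]), 'extrinsics': array([[-0.626 ,  0.5685, -0.5338,  1.2003],
       [ 0.7796,  0.4716, -0.412 ,  0.4794],
       [ 0.0175, -0.6741, -0.7385,  0.9573],
       [ 0.    ,  0.    ,  0.    ,  1.    ]])}
top {'fovy': 55.944559601254554, 'cx': 285.1792823208682, 'cy': 211.92847797129915, 'dist_coeffs': array([0.0211, 0.    , 0.    , 0.    , 0.    ]), 'extrinsics': array([[-0.0116, -0.9862,  0.1652,  0.4415],
       [-0.9999,  0.0124,  0.0042, -0.0237],
       [-0.0062, -0.1651, -0.9863,  0.8384],
       [ 0.    ,  0.    ,  0.    ,  1.    ]])}
wrist {'fovy': 58.81003253768589, 'cx': 275.9741965112826, 'cy': 213.73997828242378, 'dist_coeffs': array([-0.0255,  0.    ,  0.    ,  0.    ,  0.    ]), 'extrinsics': array([[ 0.2291,  0.9299,  0.2878,  0.0764],
       [ 0.9734, -0.2181, -0.0702,  0.6753],
       [-0.0025,  0.2963, -0.9551,  0.3842],
       [ 0.    ,  0.    ,  0.    ,  1.    ]])}
```

View pics/top0.png

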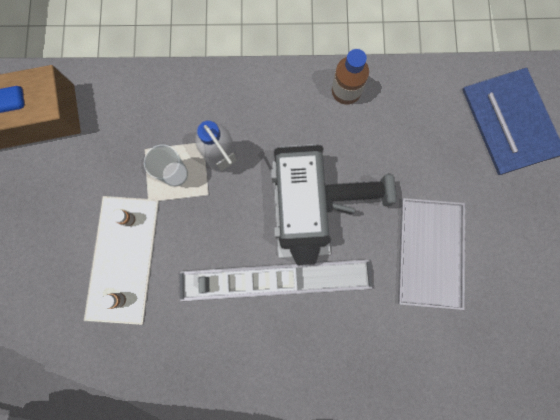

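View pics/scene0.png

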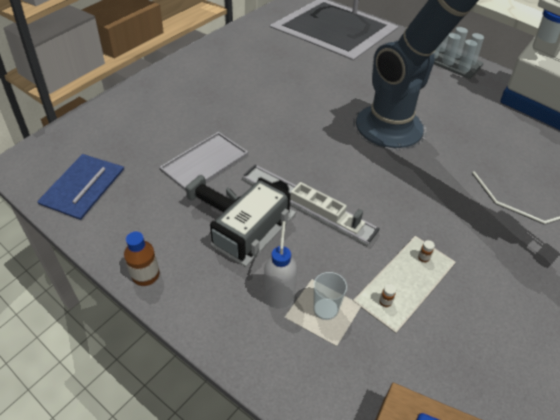

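View pics/wrist0.png

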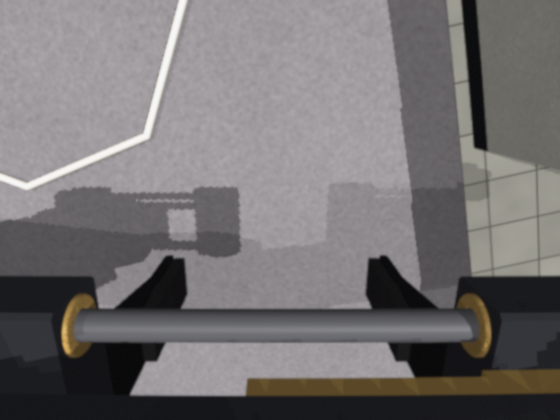

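```bash
python3 - <<'E'
from h import *
np.set_printoptions(precision=4,suppress=True)
z=np.load('/tmp/top0.npz');p=z['p'];d=z['d'];cm=robot.camera_model('top')
P=cloud(cm,d)
np.save('/tmp/topcloud.npy',P)
for z0,z1,x0,x1,y0,y1,nm in [(0.045,0.07,.2,.7,.2,.6,'vials')]:
    m=(P[...,2]>z0)&(P[...,2]<z1)&(P[...,0]>x0)&(P[...,0]<x1)&(P[...,1]>y0)&(P[...,1]<y1)
    n,l,s,c=cv2.connectedComponentsWithStats(m.astype(np.uint8))
    for i in range(1,n):
        if s[i,4]>15:
            q=P[l==i]; print(nm,s[i],q.mean(0),q.min(0),q.max(0))
zz=P[...,2]
h=np.clip(zz*1000/100*255,0,255); h=np.nan_to_num(h).astype(np.uint8)
cv2.imwrite('pics/height0.png',cv2.resize(cv2.applyColorMap(h,cv2.COLORMAP_JET)[120:330,60:480],None,fx=1.9,fy=1.9,interpolation=cv2.INTER_NEAREST))
big=cv2.resize(p[120:330,60:480],None,fx=1.9,fy=1.9,interpolation=cv2.INTER_CUBIC)
cv2.imwrite('pics/top0b.png',big[...,::-1])
E
```

```text
vials [150 151  28  26 202] [0.6836 0.2363 0.0582] [0.6473 0.2006 0.0451] [0.6995 0.2509 0.0699]
vials [162 178  16   5  42] [0.64   0.2117 0.057 ] [0.6366 0.2    0.0456] [0.6445 0.2305 0.0699]
vials [112 209  16  14 160] [0.5697 0.3123 0.0565] [0.5578 0.3003 0.0451] [0.5845 0.326  0.061 ]
vials [101 295  16  13 174] [0.4027 0.322  0.0565] [0.391  0.3109 0.0453] [0.4142 0.3366 0.0615]
```

View pics/top0b.png

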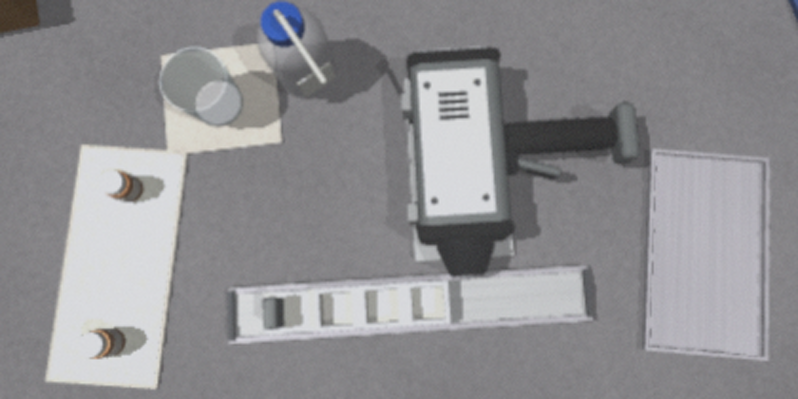

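View pics/height0.png

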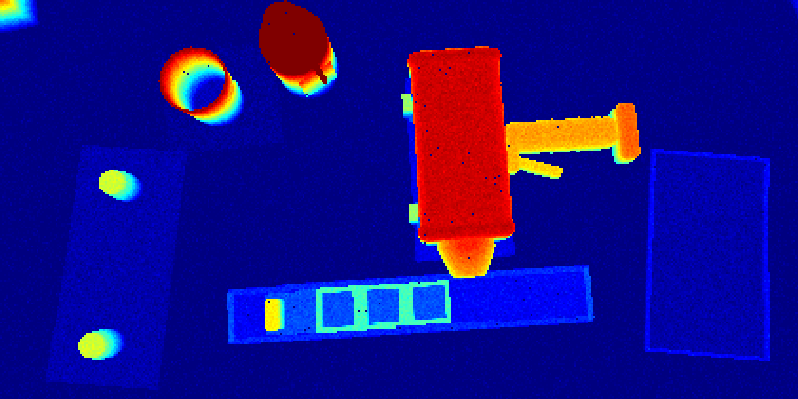

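```bash
python3 - <<'E'
from h import *
np.set_printoptions(precision=4,suppress=True)
P=np.load('/tmp/topcloud.npy');X,Y,Z=P[...,0],P[...,1],P[...,2]
def comp(m,nm,minpix=30):
    n,l,s,c=cv2.connectedComponentsWithStats(m.astype(np.uint8))
    out=[]
    for i in range(1,n):
        if s[i,4]>minpix:
            q=P[l==i]; r=cv2.minAreaRect(q[:,:2].astype(np.float32)*1000)
            print(nm,s[i],'mean',q.mean(0),'rect',np.round(r[0],1),np.round(r[1],1),round(r[2],2))
            cc,rr=cv2.minEnclosingCircle(q[:,:2].astype(np.float32)*1000); print('    circ',np.round(cc,1),round(rr,1))
Yp=(Y>.2)
comp((Z>.055)&(Z<.0625)&(Y>.28)&(Y<.45)&(X<.62),'cap')
comp((Z>.038)&(Z<.05)&(X>.3)&(X<.55)&(Y>-.1)&(Y<.25),'rim')
comp((Z>.058)&(Z<.07)&(X>.3)&(X<.5)&(Y>.0)&(Y<.25),'tab')
comp((Z>.006)&(Z<.07)&(X>.3)&(X<.475)&(Y>-.25)&(Y<.25),'bed+')
comp((Z>.085)&(Z<.099)&(X>.3)&(X<.8)&(Y>-.2)&(Y<.1),'housing')
comp((Z>.064)&(Z<.08)&(X>.3)&(X<.8)&(Y>-.3)&(Y<.0),'grip')
comp((Z>.055)&(Z<.069)&(X>.3)&(X<.8)&(Y>-.3)&(Y<-.06),'trig')
comp((Z>.002)&(Z<.02)&(X>.3)&(X<.8)&(Y>-.5)&(Y<-.28),'tray',300)
comp((Z>.002)&(Z<.02)&(X>.3)&(X<.7)&(Y>.24)&(Y<.5),'pad',300)
comp((Z>.06)&(Z<.3)&(X>.55)&(X<.9)&(Y>.05)&(Y<.4),'by')
E
```

```text
cap [112 209  14  13 129] mean [0.57   0.3137 0.0581] rect [570.1 314.1] [25.5 23.7] 62.29
    circ [570.8 313.5] 13.1
cap [101 295  14  13 144] mean [0.4026 0.3236 0.0579] rect [402.8 323.7] [25.7 22.8] 89.97
    circ [402.1 323.7] 13.2
rim [226 267  71  28 735] mean [0.4373 0.0307 0.0441] rect [437.4  29.5] [ 45.9 140.2] 2.94
    circ [437.8  29.7] 73.0
tab [199 277   8  17 123] mean [0.4305 0.141  0.0633] rect [430.6 141. ] [30.6 13.2] 1.58
    circ [430.7 141.4] 15.8
bed+ [ 179  261  194   40 5745] mean [0.4383 0.0022 0.0209] rect [440.1   2. ] [ 64.7 391.9] 3.0
    circ [437.    2.1] 197.0
housing [ 274  145   57  107 4629] mean [ 0.599  -0.0529  0.092 ] rect [596.6 -52.7] [209.5  97.2] 2.71
    circ [599.8 -52.2] 108.0
grip [ 325  174   72   39 1370] mean [ 0.6089 -0.1696  0.0715] rect [ 603.9 -170.1] [ 64.  140.9] 8.55
    circ [ 607.6 -169.4] 74.1
grip [290 245  30  20 324] mean [ 0.484  -0.058   0.0737] rect [485.5 -57.9] [36.1 56.7] 2.08
    circ [493.7 -57.7] 30.0
trig [327 193  67  20 338] mean [ 0.5888 -0.1542  0.0648] rect [ 587.9 -168.4] [ 35.1 131.8] 4.2
    circ [ 580.4 -169. ] 65.9
trig [311 248  10  17  37] mean [ 0.4808 -0.0794  0.0643] rect [482.6 -80.5] [ 7.3 36.8] 60.44
    circ [483.7 -78.6] 18.4
tray [ 472  109   39   67 1339] mean [ 0.7365 -0.4736  0.0116] rect [ 732.9 -478.6] [151.9  50.4] 15.15
    circ [ 728.1 -460.9] 76.1
tray [ 407  198   60  112 5402] mean [ 0.4922 -0.3363  0.005 ] rect [ 491.1 -341. ] [123.6 229.8] 89.5
    circ [ 491.7 -329.6] 124.7
pad [  82  177   83  148 6473] mean [0.4878 0.3209 0.0045] rect [509.8 320.3] [132.5 313.5] 82.91
    circ [508.3 323.4] 163.2
by [ 196  120   40   48 1331] mean [0.6914 0.1086 0.132 ] rect [684.4 113.3] [96.4 68.9] 8.28
    circ [682.1 105.7] 52.0
by [143 144  41  38 640] mean [0.672  0.2228 0.0823] rect [669.3 219.2] [68.2 68.6] 61.71
    circ [669.2 219.6] 35.4
```

Call:
{"fn": "drive_tool", "kwargs": {
  "targets": [
    [120,-170,0,0,0,-35],
    [240,-330,0,0,0,-73.7],
    [240,-330,0,0,0,-73.7],
    [240,-330,0,0,0,-73.7],
    [240,-330,0,0,0,-73.7],
    [240,-330,0,0,0,-73.7],
    [240,-330,0,0,0,-73.7],
    [240,-330,0,0,0,-73.7],
    [240,-330,0,0,0,-73.7],
    [240,-330,0,0,0,-73.7],
    [240,-330,0,0,0,-73.7],
    [240,-330,0,0,0,-73.7],
    [240,-330,0,0,0,-73.7]
  ],
  "jaw": -0.2
}}

```text
time_s: 1.45
eef_pos: [0.3941, 0.3283, 0.2414]
eef_rot: [[-0.0, 0.998, 0.056], [0.0, 0.056, -0.998], [-1.0, -0.0, -0.0]]
wrist_force: [0.7, -1.3, 0.9]
grip_width: 0.6
```

```bash
python3 - <<'E'
from h import *
np.set_printoptions(precision=4,suppress=True)
st()
p,d,cm=snap('wrist','w1.png'); np.savez('/tmp/w1.npz',p=p,d=d); print(cm['extrinsics'])
E
```

```text
t 1.45 pos [0.3941 0.3283 0.2414] grip 0.6 F [ 0.7 -1.3  0.9]
[[-0.0, 0.998, 0.056], [0.0, 0.056, -0.998], [-1.0, -0.0, -0.0]] q [-1.05  0.2   0.32  1.93 -0.08  1.02 -0.64]
[[ 0.9984  0.0546  0.0161  0.3905]
 [ 0.0569 -0.9533 -0.2966  0.4097]
 [-0.0008  0.2971 -0.9549  0.385 ]
 [ 0.      0.      0.      1.    ]]
```

View pics/w1.png

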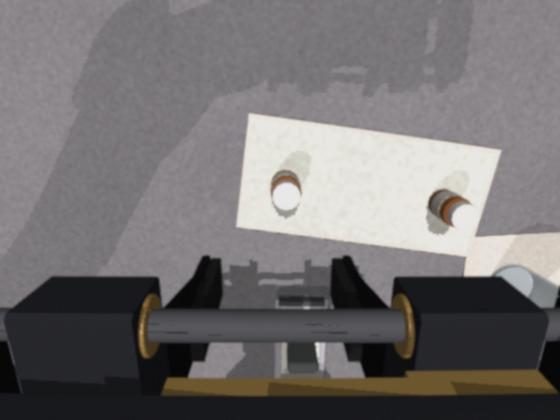

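```bash
cat >> h.py <<'E'
def caps(cm,p,d,zt=.058,zlo=.052,zhi=.066,box=None):
    P=cloud(cm,d); m=(P[...,2]>zlo)&(P[...,2]<zhi)&(p.min(2)>120)
    if box: m&=(P[...,0]>box[0])&(P[...,0]<box[1])&(P[...,1]>box[2])&(P[...,1]<box[3])
    m=cv2.morphologyEx(m.astype(np.uint8),cv2.MORPH_OPEN,np.ones((3,3)))
    n,l,s,c=cv2.connectedComponentsWithStats(m); out=[]
    for i in range(1,n):
        if s[i,4]>60:
            q=P[l==i]; (u,r)=cv2.minEnclosingCircle(np.argwhere(l==i)[:,::-1].astype(np.float32))
            w=onplane(cm,u,zt)[0]; cc,rr=cv2.minEnclosingCircle((q[:,:2]*1000).astype(np.float32))
            print('px',np.round(u,1),round(r,1),'plane',np.round(w*1000,1),'cloud',np.round(q.mean(0)*1000,1),'circ',np.round(cc,1),round(rr,1)); out.append(w)
    return out
E
python3 - <<'E'
from h import *
z=np.load('/tmp/w1.npz'); cm=robot.camera_model('wrist'); caps(cm,z['p'],z['d'],box=(.2,.7,.2,.5))
E
```

```text
px [285.9 195.1] 14.2 plane [404.2 326.   58. ] cloud [403.9 326.   58.3] circ [404.  325.6] 12.9
px [464.4 216.2] 14.6 plane [570.7 315.4  58. ] cloud [570.6 315.7  58.2] circ [571.4 315.1] 13.4
px [538.  287.5] 18.3 plane [660.5 246.   58. ] cloud [656.8 246.8  59.5] circ [660.9 245.7] 17.6
```

Call:
{"fn": "drive_tool", "kwargs": {
  "targets": [
    [9,-2,-40,0,0,0],
    [9,-2,-80,0,0,0],
    [9,-2,-115,0,0,0],
    [9,-2,-130,0,0,0],
    [9,-2,-130,0,0,0],
    [9,-2,-130,0,0,0]
  ]
}}

```text
time_s: 2.1
eef_pos: [0.4042, 0.3256, 0.1119]
eef_rot: [[0.0, 0.999, 0.054], [0.0, 0.054, -0.999], [-1.0, 0.0, -0.0]]
wrist_force: [-0.7, -0.2, 0.5]
grip_width: 0.601
```

```bash
python3 - <<'E'
from h import *
s=st();print(np.round(s['joint_vel'],3))
p,d,cm=snap('wrist','w2.png');caps(cm,p,d,box=(.2,.7,.2,.5))
p,d,cm=snap('top','t2.png')
E
```

```text
t 2.1 pos [0.4042 0.3256 0.1119] grip 0.601 F [-0.7 -0.2  0.5]
[[0.0, 0.999, 0.054], [0.0, 0.054, -0.999], [-1.0, 0.0, -0.0]] q [-1.    0.38  0.3   2.04 -0.16  0.74 -0.55]
[-0.001 -0.024  0.007 -0.016  0.002 -0.002 -0.001]
px [274.1 245.9] 22.5 plane [404.  326.5  58. ] cloud [404.1 326.5  58.3] circ [403.8 325.7] 13.0
px [549.  274.9] 21.4 plane [568.1 316.6  58. ] cloud [567.2 315.5  58.1] circ [570.8 315.2] 13.1
```

View pics/w2.png

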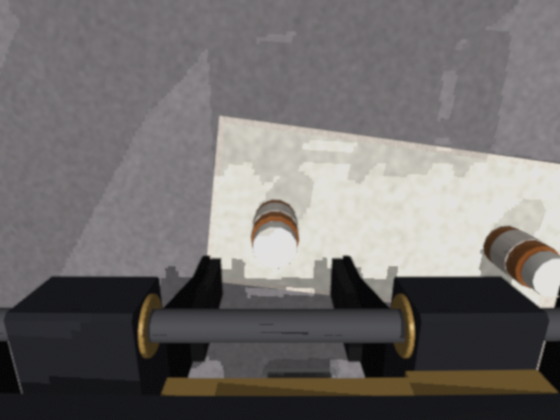

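Call:
{"fn": "drive_tool", "kwargs": {
  "targets": [
    [0,0,-30,0,0,0],
    [0,0,-55,0,0,0],
    [0,0,-62,0,0,0],
    [0,0,-62,0,0,0],
    [0,0,-62,0,0,0]
  ]
}}

```text
time_s: 2.7
eef_pos: [0.4049, 0.3256, 0.0508]
eef_rot: [[0.002, 0.999, 0.053], [0.002, 0.053, -0.999], [-1.0, 0.002, -0.002]]
wrist_force: [0.4, -0.1, 0.2]
grip_width: 0.599
```

Call:
{"fn": "drive_tool", "kwargs": {
  "targets": [
    [0,0,0,0,0,0],
    [0,0,0,0,0,0],
    [0,0,0,0,0,0],
    [0,0,0,0,0,0],
    [0,0,0,0,0,0],
    [0,0,0,0,0,0]
  ],
  "jaw": 1,
  "grip_force": 15
}}

```text
time_s: 3.3
eef_pos: [0.4041, 0.3252, 0.0499]
eef_rot: [[0.0, 0.999, 0.053], [0.0, 0.053, -0.999], [-1.0, 0.0, -0.0]]
wrist_force: [-1.5, 1.3, 3.7]
grip_width: 0.339
```

Call:
{"fn": "drive_tool", "kwargs": {
  "targets": [
    [0,0,15,0,0,0],
    [0,0,50,0,0,0],
    [0,0,90,0,0,0],
    [0,0,120,0,0,0],
    [0,0,130,0,0,0],
    [0,0,130,0,0,0],
    [0,0,130,0,0,0]
  ]
}}

```text
time_s: 4.0
eef_pos: [0.4032, 0.3244, 0.1782]
eef_rot: [[-0.002, 0.999, 0.053], [-0.002, 0.053, -0.999], [-1.0, -0.002, 0.002]]
wrist_force: [0.3, 0.1, -0.4]
grip_width: 0.336
```

```bash
python3 - <<'E'
from h import *
st()
p,d,cm=snap('wrist','w3.png');caps(cm,p,d,zt=.1895,zlo=.08,zhi=.3)
E
```

```text
t 4.0 pos [0.4032 0.3244 0.1782] grip 0.336 F [ 0.3  0.1 -0.4]
[[-0.002, 0.999, 0.053], [-0.002, 0.053, -0.999], [-1.0, -0.002, 0.002]] q [-1.03  0.29  0.33  1.99 -0.12  0.89 -0.59]
px [277.8 296.1] 30.2 plane [404.6 330.4 189.5] cloud [404.  331.  185.9] circ [404.8 327.4] 12.1
```

View pics/w3.png

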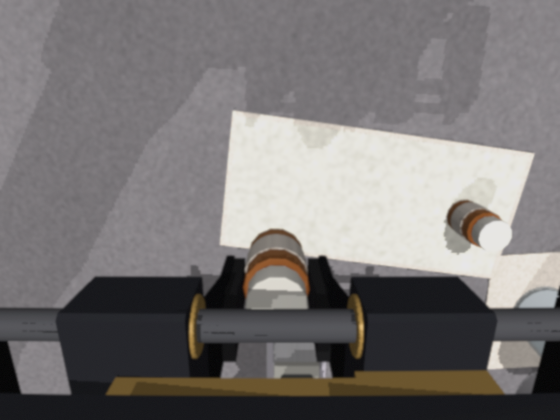

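Call:
{"fn": "drive_tool", "kwargs": {
  "targets": [
    [8,-40,0,0,0,0],
    [15,-85,0,0,0,0],
    [22,-130,0,0,0,0],
    [28,-170,0,0,0,0],
    [34,-205,0,0,0,0],
    [34,-214,0,0,0,0],
    [34,-214,0,0,0,0],
    [34,-214,0,0,0,0],
    [34,-214,0,0,0,0]
  ]
}}

```text
time_s: 4.95
eef_pos: [0.4377, 0.1126, 0.1791]
eef_rot: [[-0.001, 0.998, 0.056], [-0.0, 0.056, -0.998], [-1.0, -0.001, 0.0]]
wrist_force: [0.2, 1.1, -0.9]
grip_width: 0.334
```

```bash
python3 - <<'E'
from h import *
st()
p,d,cm=snap('wrist','w4.png');np.savez('/tmp/w4.npz',p=p,d=d)
P=cloud(cm,d);m=(P[...,2]>.039)&(P[...,2]<.049)&(P[...,0]>.38)&(P[...,0]<.5)&(P[...,1]<.12)&(P[...,1]>-.09)
n,l,s,c=cv2.connectedComponentsWithStats(m.astype(np.uint8))
for i in range(1,n):
    if s[i,4]>100:
        q=P[l==i]; print(s[i],cv2.minAreaRect((q[:,:2]*1000).astype(np.float32)))
E
```

```text
t 4.95 pos [0.4377 0.1126 0.1791] grip 0.334 F [ 0.2  1.1 -0.9]
[[-0.001, 0.998, 0.056], [-0.0, 0.056, -0.998], [-1.0, -0.001, 0.0]] q [-0.73  0.18  0.44  2.13 -0.1   0.85 -0.17]
[243 220  56  44 674] ((435.9444885253906, 83.1681900024414), (43.7059440612793, 35.730796813964844), 3.246703624725342)
[247 343  49  27 634] ((441.9861145019531, -25.4664306640625), (42.64057159423828, 29.11927032470703), 3.657926082611084)
```

View pics/w4.png

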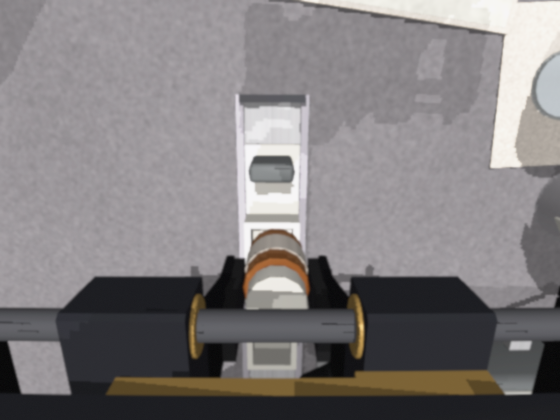

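Call:
{"fn": "drive_tool", "kwargs": {
  "targets": [
    [0,-40,0,0,0,0],
    [0,-85,0,0,0,0],
    [0,-130,0,0,0,0],
    [0,-170,0,0,0,0],
    [0,-205,0,0,0,0],
    [0,-222,0,0,0,0],
    [0,-222,0,0,0,0],
    [0,-222,0,0,0,0],
    [0,-222,0,0,0,0]
  ]
}}

```text
time_s: 5.9
eef_pos: [0.4382, -0.1093, 0.1794]
eef_rot: [[-0.0, 0.998, 0.056], [0.001, 0.056, -0.998], [-1.0, -0.0, -0.001]]
wrist_force: [0.3, 0.6, -0.9]
grip_width: 0.337
```

```bash
cat > rim.py <<'E'
from h import *
st()
def rim(cm,d,lo=.039,hi=.049):
    P=cloud(cm,d);m=(P[...,2]>lo)&(P[...,2]<hi)&(P[...,0]>.38)&(P[...,0]<.5)&(P[...,1]<.2)&(P[...,1]>-.15)
    n,l,s,c=cv2.connectedComponentsWithStats(m.astype(np.uint8))
    for i in range(1,n):
        if s[i,4]>100:
            q=P[l==i]; print(s[i],[np.round(a,2) for a in cv2.minAreaRect((q[:,:2]*1000).astype(np.float32))],np.round(np.median(q[:,2]),4))
    return P
E
python3 - <<'E'
from rim import *
p,d,cm=snap('wrist','w5.png');np.savez('/tmp/w5.npz',p=p,d=d)
rim(cm,d); print('tab');rim(cm,d,.058,.07)
E
```

```text
t 5.9 pos [ 0.4382 -0.1093  0.1794] grip 0.337 F [ 0.3  0.6 -0.9]
[[-0.0, 0.998, 0.056], [0.001, 0.056, -0.998], [-1.0, -0.0, -0.001]] q [-0.37  0.19  0.6   2.14 -0.14  0.85  0.37]
[ 256    0   65  116 3235] [array([440.86,  -1.42]), array([43.53, 75.68]), np.float64(2.78)] 0.0444
tab
[319 104  56  85 787] [array([482.92, -56.77]), array([57.9 , 33.55]), np.float64(89.59)] 0.0659
```

View pics/w5.png

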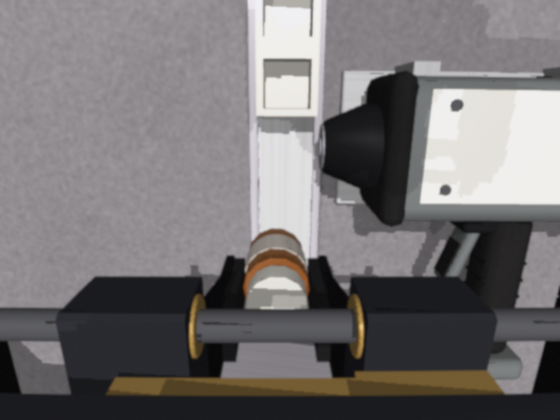

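```bash
python3 - <<'E'
from h import *
np.set_printoptions(precision=1,suppress=True)
z=np.load('/tmp/w5.npz');p,d=z['p'],z['d'];cm=robot.camera_model('wrist')
P=cloud(cm,d)
m=((P[...,2]>.036)&(P[...,2]<.05)&(P[...,0]>.4)&(P[...,0]<.475)).astype(np.uint8)
cs,h=cv2.findContours(m,cv2.RETR_CCOMP,cv2.CHAIN_APPROX_NONE)
for c,hh in zip(cs,h[0]):
    if cv2.contourArea(c)>400:
        w=onplane(cm,c.reshape(-1,2),.044)*1000
        r=cv2.minAreaRect(w[:,:2].astype(np.float32)); print('hole' if hh[3]>=0 else 'out',cv2.boundingRect(c),np.array(r[0]),np.array(r[1]),r[2])
# bed walls
for y in [-60,-40,-20,0,20]:
    q=P[(P[...,2]>.008)&(P[...,2]<.055)&(abs(P[...,1]*1000-y)<3)&(P[...,0]>.38)&(P[...,0]<.475)]
    print(y,'bed x range',np.percentile(q[:,0]*1000,[1,99]),np.mean(np.percentile(q[:,0]*1000,[1,99])))
E
python3 - <<'E'
import cv2
i=cv2.imread('pics/w5.png')[0:130,230:420]; cv2.imwrite('pics/w5c.png',cv2.resize(i,None,fx=4,fy=4,interpolation=cv2.INTER_CUBIC))
E
```

```text
out (256, 0, 65, 116) [440.8  -1.6] [43.6 75.4] 2.832371950149536
hole (262, 59, 50, 50) [441.2 -17.7] [34.4 33.1] 3.2465603351593018
-60 bed x range [415.3 469.6] 442.4731481822631
-40 bed x range [413.4 471. ] 442.20283141277923
-20 bed x range [412.8 470. ] 441.3629078712771
0 bed x range [412.1 468.8] 440.45382824669537
20 bed x range [410.5 468. ] 439.2420038322536
```

View pics/w5c.png

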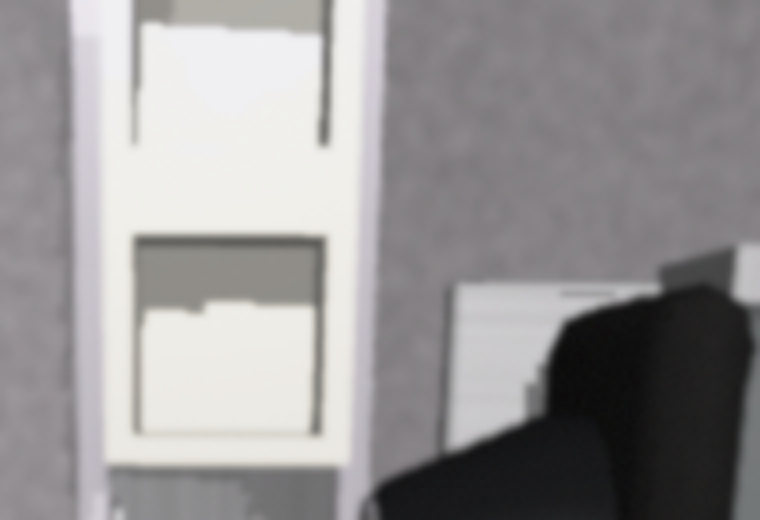

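Call:
{"fn": "drive_tool", "kwargs": {
  "targets": [
    [3,40,0,0,0,0],
    [3,75,0,0,0,0],
    [3,91,0,0,0,0],
    [3,91,-20,0,0,0],
    [3,91,-50,0,0,0],
    [3,91,-70,0,0,0],
    [3,91,-70,0,0,0],
    [3,91,-70,0,0,0],
    [3,91,-70,0,0,0]
  ]
}}

```text
time_s: 6.85
eef_pos: [0.442, -0.0196, 0.1106]
eef_rot: [[0.002, 0.999, 0.053], [0.001, 0.053, -0.999], [-1.0, 0.002, -0.0]]
wrist_force: [-0.2, -0.5, -1.5]
grip_width: 0.336
```

```bash
python3 - <<'E'
from h import *
st()
p,d,cm=snap('wrist','w6.png')
p,d,cm=snap('top','t6.png')
i=cv2.imread('pics/t6.png')[200:320,180:380]; cv2.imwrite('pics/t6c.png',cv2.resize(i,None,fx=4,fy=4,interpolation=cv2.INTER_CUBIC))
E
```

```text
t 6.85 pos [ 0.442  -0.0196  0.1106] grip 0.336 F [-0.2 -0.5 -1.5]
[[0.002, 0.999, 0.053], [0.001, 0.053, -0.999], [-1.0, 0.002, -0.0]] q [-0.48  0.29  0.5   2.22 -0.23  0.67  0.24]
```

View pics/w6.png

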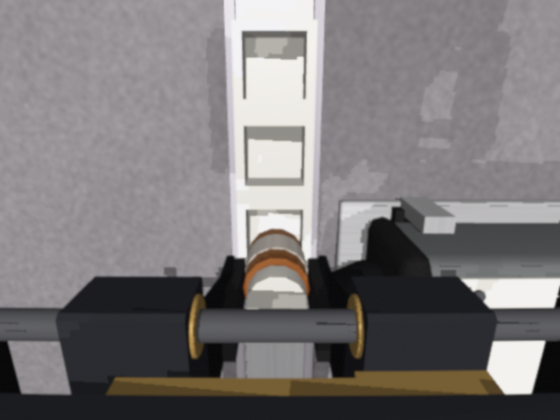

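View pics/t6c.png

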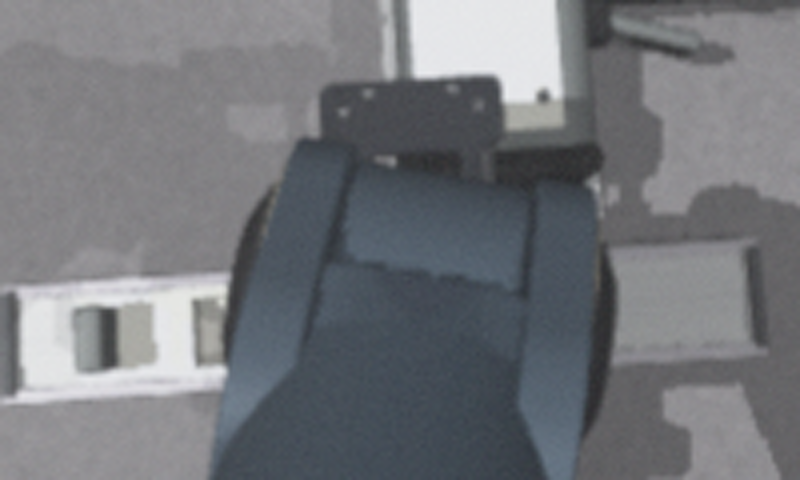

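Call:
{"fn": "drive_tool", "kwargs": {
  "targets": [
    [-0.5,1,0,0,0,0],
    [-0.5,1,0,0,0,0],
    [-0.5,1,0,0,0,0],
    [-0.5,1,0,0,0,0]
  ]
}}

```text
time_s: 7.35
eef_pos: [0.4405, -0.019, 0.1097]
eef_rot: [[0.0, 0.999, 0.053], [0.0, 0.053, -0.999], [-1.0, 0.0, -0.0]]
wrist_force: [-0.5, -0.5, -1.1]
grip_width: 0.338
```

```bash
cat >> rim.py <<'E'
def holes(cm,d,z=.044):
    P=cloud(cm,d)
    m=((P[...,2]>.036)&(P[...,2]<.05)&(P[...,0]>.4)&(P[...,0]<.475)&(P[...,1]<.2)).astype(np.uint8)
    cs,h=cv2.findContours(m,cv2.RETR_CCOMP,cv2.CHAIN_APPROX_NONE)
    for c,hh in zip(cs,h[0]):
        if cv2.contourArea(c)>400:
            w=onplane(cm,c.reshape(-1,2),z)*1000
            r=cv2.minAreaRect(w[:,:2].astype(np.float32)); print('hole' if hh[3]>=0 else 'out',cv2.boundingRect(c),np.round(r[0],1),np.round(r[1],1),round(r[2],2))
E
python3 - <<'E'
from rim import *
p,d,cm=snap('wrist');holes(cm,d)
E
```

```text
t 7.35 pos [ 0.4405 -0.019   0.1097] grip 0.338 F [-0.5 -0.5 -1.1]
[[0.0, 0.999, 0.053], [0.0, 0.053, -0.999], [-1.0, 0.0, -0.0]] q [-0.48  0.29  0.5   2.22 -0.23  0.67  0.24]
out (234, 21, 86, 246) [438.9  32.1] [ 44.1 136.6] 2.92
hole (246, 126, 62, 60) [439.   31.3] [34.3 33.1] 3.05
hole (244, 32, 66, 70) [436.7  78. ] [33.6 34.1] 3.07
```

Call:
{"fn": "drive_tool", "kwargs": {
  "targets": [
    [0.7,1,0,0,0,0],
    [0.7,1,-10,0,0,0],
    [0.7,1,-16,0,0,0],
    [0.7,1,-22,0,0,0],
    [0.7,1,-26,0,0,0],
    [0.7,1,-30,0,0,0],
    [0.7,1,-30,0,0,0]
  ]
}}

```text
time_s: 8.1
eef_pos: [0.4409, -0.0181, 0.079]
eef_rot: [[-0.001, 0.999, 0.053], [-0.0, 0.053, -0.999], [-1.0, -0.001, 0.0]]
wrist_force: [-0.7, 0.7, -0.9]
grip_width: 0.337
```

Call:
{"fn": "drive_tool", "kwargs": {
  "targets": [
    [0,0,-4,0,0,0],
    [0,0,-8,0,0,0],
    [0,0,-11,0,0,0],
    [0,0,-13,0,0,0],
    [0,0,-13,0,0,0],
    [0,0,-13,0,0,0]
  ]
}}

```text
time_s: 8.7
eef_pos: [0.4413, -0.018, 0.0666]
eef_rot: [[0.0, 0.999, 0.053], [0.0, 0.053, -0.999], [-1.0, 0.0, -0.0]]
wrist_force: [-0.6, 0.2, -0.9]
grip_width: 0.337
```

Call:
{"fn": "drive_tool", "kwargs": {
  "targets": [
    [0,0,-0.5,0,0,0],
    [0,0,-0.5,0,0,0],
    [0,0,-0.5,0,0,0],
    [0,0,-0.5,0,0,0],
    [0,0,20,0,0,0],
    [0,0,60,0,0,0],
    [0,0,100,0,0,0],
    [0,0,115,0,0,0],
    [0,0,115,0,0,0]
  ],
  "jaw": -0.2
}}

```text
time_s: 9.6
eef_pos: [0.4429, -0.0179, 0.1838]
eef_rot: [[0.006, 0.999, 0.053], [0.002, 0.053, -0.999], [-1.0, 0.006, -0.001]]
wrist_force: [-0.4, -0.1, 0.1]
grip_width: 0.6
```

Call:
{"fn": "drive_tool", "kwargs": {
  "targets": [
    [25,50,15,0,0,0],
    [50,100,30,0,0,0],
    [75,150,40,0,0,0],
    [95,200,45,0,0,0],
    [110,250,45,0,0,0],
    [120,290,45,0,0,0],
    [129,325,45,0,0,0],
    [129,332,45,0,0,0],
    [129,332,45,0,0,0],
    [129,332,45,0,0,0]
  ]
}}

```text
time_s: 10.6
eef_pos: [0.5699, 0.3118, 0.2252]
eef_rot: [[-0.002, 0.999, 0.051], [-0.003, 0.051, -0.999], [-1.0, -0.002, 0.002]]
wrist_force: [0.3, -1.0, -0.1]
grip_width: 0.6
```

```bash
python3 - <<'E'
from h import *
st()
p,d,cm=snap('wrist','w7.png');caps(cm,p,d,box=(.2,.7,.2,.5))
p,d,cm=snap('top','t7.png');caps(cm,p,d,box=(.2,.62,.2,.5));caps(cm,p,d,zt=.074,zlo=.067,zhi=.08,box=(.4,.48,-.1,.2))
E
```

```text
t 10.6 pos [0.5699 0.3118 0.2252] grip 0.6 F [ 0.3 -1.  -0.1]
[[-0.002, 0.999, 0.051], [-0.003, 0.051, -0.999], [-1.0, -0.002, 0.002]] q [-0.87  0.46  0.42  1.64 -0.21  1.09 -0.34]
px [276.6 192.2] 14.9 plane [570.8 315.7  58. ] cloud [570.9 315.7  58.3] circ [570.7 315.2] 12.9
px [373. 268.] 15.3 plane [662.8 248.9  58. ] cloud [661.6 249.6  59.2] circ [663.8 247.5] 14.4
px [117.9 215.2] 6.6 plane [569.9 313.6  58. ] cloud [569.8 313.4  58. ] circ [570.1 314. ] 13.3
px [284.9 278.9] 6.6 plane [440.2 -18.4  74. ] cloud [440.5 -18.5  74. ] circ [440.2 -18.3] 12.4
```

View pics/w7.png

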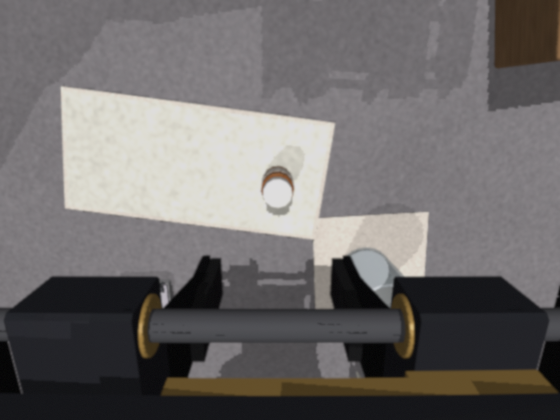

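View pics/t7.png

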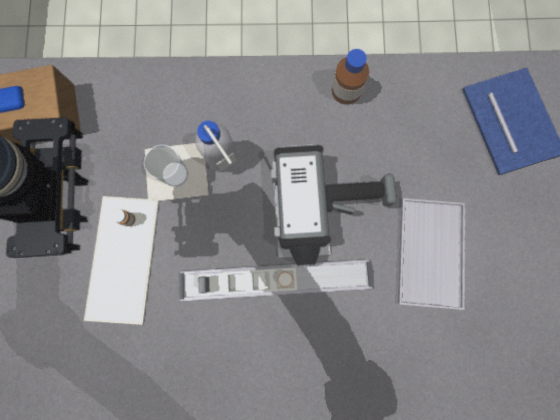

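Call:
{"fn": "drive_tool", "kwargs": {
  "targets": [
    [1,2,-30,0,0,0],
    [1,2,-70,0,0,0],
    [1,2,-100,0,0,0],
    [1,2,-110,0,0,0],
    [1,2,-110,0,0,0],
    [1,2,-110,0,0,0],
    [1,2,-110,0,0,0]
  ]
}}

```text
time_s: 11.4
eef_pos: [0.5726, 0.3162, 0.1188]
eef_rot: [[0.003, 0.999, 0.052], [0.002, 0.052, -0.999], [-1.0, 0.003, -0.002]]
wrist_force: [-1.0, -0.0, 0.9]
grip_width: 0.601
```

```bash
python3 - <<'E'
from h import *
st()
p,d,cm=snap('wrist','w8.png');caps(cm,p,d,box=(.2,.7,.2,.5))
E
```

```text
t 11.4 pos [0.5726 0.3162 0.1188] grip 0.601 F [-1.  -0.   0.9]
[[0.003, 0.999, 0.052], [0.002, 0.052, -0.999], [-1.0, 0.003, -0.002]] q [-0.84  0.57  0.38  1.72 -0.26  0.89 -0.29]
px [271.4 244.1] 21.7 plane [571.  315.5  58. ] cloud [571.1 315.9  58.4] circ [571.  315.3] 13.0
```

Call:
{"fn": "drive_tool", "kwargs": {
  "targets": [
    [-0.5,0,-30,0,0,0],
    [-0.5,0,-55,0,0,0],
    [-0.5,0,-66,0,0,0],
    [-0.5,0,-66,0,0,0],
    [-0.5,0,-66,0,0,0],
    [-0.5,0,-66,0,0,0]
  ]
}}

```text
time_s: 12.05
eef_pos: [0.5718, 0.3164, 0.0522]
eef_rot: [[0.003, 0.999, 0.053], [0.002, 0.053, -0.999], [-1.0, 0.003, -0.001]]
wrist_force: [-0.7, -1.1, 0.4]
grip_width: 0.596
```

Call:
{"fn": "drive_tool", "kwargs": {
  "targets": [
    [0,0,0,0,0,0],
    [0,0,0,0,0,0],
    [0,0,0,0,0,0],
    [0,0,0,0,0,0],
    [0,0,0,0,0,0],
    [0,0,0,0,0,0]
  ],
  "jaw": 1
}}

```text
time_s: 12.65
eef_pos: [0.5708, 0.3161, 0.0508]
eef_rot: [[0.0, 0.999, 0.053], [0.0, 0.053, -0.999], [-1.0, 0.0, -0.0]]
wrist_force: [-0.7, 1.2, 1.6]
grip_width: 0.338
```

Call:
{"fn": "drive_tool", "kwargs": {
  "targets": [
    [0,0,15,0,0,0],
    [0,0,50,0,0,0],
    [-5,0,90,0,0,0],
    [-25,-25,120,0,0,0],
    [-45,-65,130,0,0,0],
    [-60,-105,130,0,0,0],
    [-75,-145,130,0,0,0],
    [-90,-185,130,0,0,0],
    [-105,-225,130,0,0,0],
    [-120,-260,120,0,0,0],
    [-130,-280,90,0,0,0],
    [-131.7,-284.6,65,0,0,0],
    [-131.7,-284.6,60,0,0,0],
    [-131.7,-284.6,60,0,0,0],
    [-131.7,-284.6,60,0,0,0],
    [-131.7,-284.6,60,0,0,0]
  ]
}}

```text
time_s: 14.25
eef_pos: [0.4403, 0.0322, 0.1117]
eef_rot: [[0.003, 0.999, 0.054], [0.001, 0.054, -0.999], [-1.0, 0.003, -0.001]]
wrist_force: [0.4, 0.4, 0.6]
grip_width: 0.34
```

```bash
python3 - <<'E'
from rim import *
p,d,cm=snap('wrist','w9.png');holes(cm,d)
rim(cm,d,.06,.07)
E
```

```text
t 14.25 pos [0.4403 0.0322 0.1117] grip 0.34 F [0.4 0.4 0.6]
[[0.003, 0.999, 0.054], [0.001, 0.054, -0.999], [-1.0, 0.003, -0.001]] q [-0.58  0.29  0.49  2.22 -0.22  0.67  0.11]
out (233, 122, 79, 148) [437.6  56.5] [44.1 89.1] 2.96
hole (242, 131, 61, 60) [436.5  79.2] [34.1 33.7] 3.11
[ 238   18   69   32 2062] [array([433.47, 143.03]), array([32.52, 13.62]), np.float64(2.95)] 0.0641
[250 230  50  17 113] [array([439.7 ,  42.18]), array([26.5 ,  8.16]), np.float64(6.27)] 0.0683
[310 359  21  19 270] [array([470.82, -43.95]), array([16.03,  7.16]), np.float64(43.31)] 0.0663
```

View pics/w9.png

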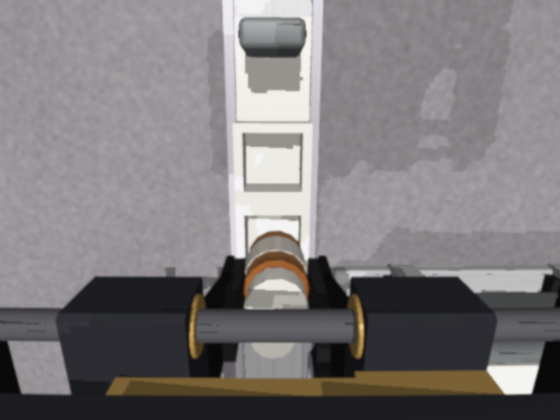

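Call:
{"fn": "drive_tool", "kwargs": {
  "targets": [
    [0,0,-10,0,0,0],
    [0,0,-18,0,0,0],
    [0,0,-24,0,0,0],
    [0,0,-28,0,0,0],
    [0,0,-31,0,0,0],
    [0,0,-31,0,0,0]
  ]
}}

```text
time_s: 14.9
eef_pos: [0.4388, 0.0312, 0.0791]
eef_rot: [[-0.001, 0.999, 0.052], [-0.0, 0.052, -0.999], [-1.0, -0.001, 0.0]]
wrist_force: [-0.6, 0.4, -0.0]
grip_width: 0.338
```

Call:
{"fn": "drive_tool", "kwargs": {
  "targets": [
    [0,0,-4,0,0,0],
    [0,0,-8,0,0,0],
    [0,0,-11,0,0,0],
    [0,0,-12,0,0,0],
    [0,0,-12,0,0,0],
    [0,0,-12,0,0,0]
  ]
}}

```text
time_s: 15.5
eef_pos: [0.4391, 0.0314, 0.0676]
eef_rot: [[0.0, 0.999, 0.053], [0.0, 0.053, -0.999], [-1.0, 0.0, -0.0]]
wrist_force: [-0.7, -0.0, 0.4]
grip_width: 0.34
```

Call:
{"fn": "drive_tool", "kwargs": {
  "targets": [
    [0,0,-0.5,0,0,0],
    [0,0,-0.5,0,0,0],
    [0,0,-0.5,0,0,0],
    [0,0,-0.5,0,0,0],
    [0,0,20,0,0,0],
    [0,0,60,0,0,0],
    [0,0,85,0,0,0],
    [-2,40,85,0,0,8],
    [-4,80,85,0,0,16],
    [-6,111,85,0,0,24],
    [-6,111,85,0,0,32],
    [-6,111,85,0,0,40],
    [-6,111,85,0,0,48],
    [-6,111,85,0,0,56],
    [-6,111,85,0,0,64],
    [-6,111,85,0,0,72],
    [-6,111,85,0,0,80],
    [-6,111,85,0,0,88],
    [-6,111,85,0,0,90],
    [-6,111,85,0,0,90]
  ],
  "jaw": -0.2
}}

```text
time_s: 17.5
eef_pos: [0.433, 0.1422, 0.1526]
eef_rot: [[-0.0, -0.052, 0.999], [0.0, 0.999, 0.052], [-1.0, 0.0, -0.0]]
wrist_force: [-0.5, 0.2, 0.9]
grip_width: 0.598
```

```bash
python3 - <<'E'
from rim import *
p,d,cm=snap('wrist','w10.png')
rim(cm,d,.06,.07)
p,d,cm=snap('top','t10.png');caps(cm,p,d,zt=.074,zlo=.067,zhi=.08,box=(.4,.48,-.1,.2))
E
```

```text
t 17.5 pos [0.433  0.1422 0.1526] grip 0.598 F [-0.5  0.2  0.9]
[[-0.0, -0.052, 0.999], [0.0, 0.999, 0.052], [-1.0, 0.0, -0.0]] q [-0.57  0.22  0.19  2.14 -0.06  0.78  1.27]
[ 19 201  40  41 512] [array([437.11, -14.48]), array([29.49, 19.78]), np.float64(28.99)] 0.0634
[268 201  21  48 943] [array([433.04, 143.35]), array([33.02, 13.54]), np.float64(2.73)] 0.064
[ 92 204  41  42 435] [array([436.78,  34.66]), array([28.91, 19.15]), np.float64(35.79)] 0.0617
[  0 258  33  42 691] [array([479.45, -38.3 ]), array([31.14,  8.08]), np.float64(29.37)] 0.0652
px [259.9 279.9] 6.6 plane [438.9  29.3  74. ] cloud [438.8  29.2  74.2] circ [439.   29.1] 12.5
px [286.1 279.6] 6.8 plane [438.9 -20.7  74. ] cloud [438.5 -20.6  74. ] circ [439.  -20.6] 12.8
```

View pics/w10.png

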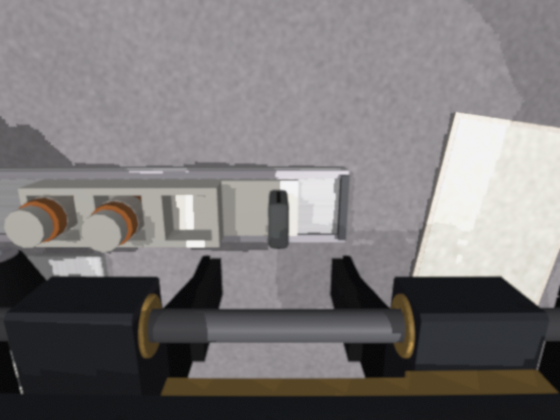

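View pics/t10.png

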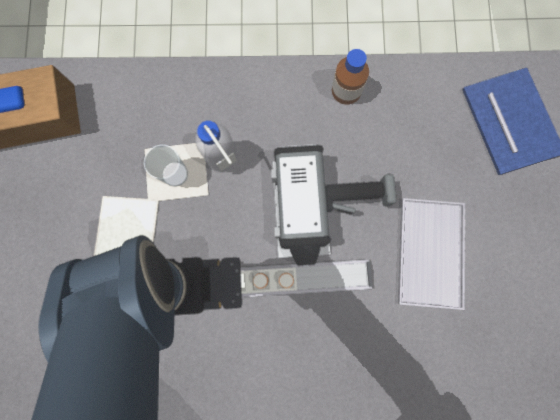

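Call:
{"fn": "drive_tool", "kwargs": {
  "targets": [
    [0,1,-20,0,0,0],
    [0,1,-45,0,0,0],
    [0,1,-60,0,0,0],
    [0,1,-75,0,0,0],
    [0,1,-88,0,0,0],
    [0,1,-93,0,0,0],
    [0,1,-93,0,0,0],
    [0,1,-93,0,0,0]
  ],
  "jaw": 0.17
}}

```text
time_s: 18.4
eef_pos: [0.4334, 0.1435, 0.06]
eef_rot: [[0.001, -0.052, 0.999], [0.0, 0.999, 0.052], [-1.0, 0.0, 0.001]]
wrist_force: [-0.3, -0.8, -0.1]
grip_width: 0.415
```

Call:
{"fn": "drive_tool", "kwargs": {
  "targets": [
    [0,0,0,0,0,0],
    [0,0,0,0,0,0],
    [0,0,0,0,0,0],
    [0,0,0,0,0,0],
    [0,0,0,0,0,0],
    [0,0,0,0,0,0]
  ],
  "jaw": 1,
  "grip_force": 20
}}

```text
time_s: 19.0
eef_pos: [0.4331, 0.1435, 0.0598]
eef_rot: [[0.0, -0.053, 0.999], [0.0, 0.999, 0.053], [-1.0, 0.0, 0.0]]
wrist_force: [-1.4, -0.8, 3.0]
grip_width: 0.162
```

Call:
{"fn": "drive_tool", "kwargs": {
  "targets": [
    [-0.2,3,0,0,0,0],
    [-0.4,7,0,0,0,0],
    [-0.6,11,0,0,0,0],
    [-0.7,14,0,0,0,0],
    [-0.7,14,0,0,0,0],
    [-0.7,14,0,0,0,0]
  ]
}}

```text
time_s: 19.6
eef_pos: [0.4324, 0.1581, 0.0598]
eef_rot: [[0.0, -0.053, 0.999], [0.001, 0.999, 0.053], [-1.0, 0.001, 0.0]]
wrist_force: [-0.4, -0.1, 4.7]
grip_width: 0.16
```

Call:
{"fn": "drive_tool", "kwargs": {
  "targets": [
    [0,1,0,0,0,0],
    [-0.1,2,0,0,0,0],
    [-0.1,2,0,0,0,0]
  ]
}}

```text
time_s: 19.9
eef_pos: [0.4323, 0.1596, 0.0598]
eef_rot: [[0.0, -0.053, 0.999], [0.0, 0.999, 0.053], [-1.0, 0.0, 0.0]]
wrist_force: [-1.1, -1.9, 5.1]
grip_width: 0.16
```

Call:
{"fn": "drive_tool", "kwargs": {
  "targets": [
    [0,1,0,0,0,0],
    [-0.1,2,0,0,0,0],
    [-0.1,2,0,0,0,0]
  ]
}}

```text
time_s: 20.2
eef_pos: [0.4323, 0.1609, 0.0598]
eef_rot: [[-0.0, -0.052, 0.999], [-0.001, 0.999, 0.052], [-1.0, -0.001, -0.0]]
wrist_force: [-0.1, -2.6, 5.2]
grip_width: 0.16
```

Call:
{"fn": "drive_tool", "kwargs": {
  "targets": [
    [0,1,0,0,0,0],
    [0,1,0,0,0,0],
    [0,1,0,0,0,0]
  ]
}}

```text
time_s: 20.5
eef_pos: [0.4323, 0.161, 0.0598]
eef_rot: [[-0.0, -0.052, 0.999], [-0.002, 0.999, 0.052], [-1.0, -0.002, -0.0]]
wrist_force: [-0.3, -5.3, 7.3]
grip_width: 0.16
```

Call:
{"fn": "drive_tool", "kwargs": {
  "targets": [
    [0,1,0,0,0,0],
    [0,1,0,0,0,0],
    [0,1,0,0,0,0]
  ]
}}

```text
time_s: 20.8
eef_pos: [0.4323, 0.161, 0.0598]
eef_rot: [[-0.001, -0.051, 0.999], [-0.003, 0.999, 0.051], [-1.0, -0.003, -0.001]]
wrist_force: [-1.1, -7.4, 8.1]
grip_width: 0.161
```

Call:
{"fn": "drive_tool", "kwargs": {
  "targets": [
    [0,1,0,0,0,0],
    [0,1,0,0,0,0],
    [0,1,0,0,0,0]
  ]
}}

```text
time_s: 21.1
eef_pos: [0.4323, 0.161, 0.0598]
eef_rot: [[-0.001, -0.05, 0.999], [-0.004, 0.999, 0.05], [-1.0, -0.004, -0.001]]
wrist_force: [0.4, -9.7, 9.5]
grip_width: 0.157
```

Call:
{"fn": "drive_tool", "kwargs": {
  "targets": [
    [0.1,-3,0,0,0,0],
    [0.4,-10,0,0,0,0],
    [0.9,-18,0,0,0,0],
    [1.3,-26,0,0,0,0],
    [1.8,-34,0,0,0,0],
    [2.2,-42,0,0,0,0],
    [2.6,-50,0,0,0,0],
    [3,-57,0,0,0,0],
    [3.2,-61,0,0,0,0],
    [3.2,-63,0,0,0,0],
    [3.2,-63,0,0,0,0],
    [3.2,-63,0,0,0,0],
    [3.2,-63,0,0,0,0]
  ]
}}

```text
time_s: 22.4
eef_pos: [0.4354, 0.1011, 0.0598]
eef_rot: [[-0.0, -0.053, 0.999], [-0.0, 0.999, 0.053], [-1.0, -0.0, -0.0]]
wrist_force: [-2.0, -0.7, 6.3]
grip_width: 0.157
```

Call:
{"fn": "drive_tool", "kwargs": {
  "targets": [
    [0,0,0,0,0,0],
    [0,0,0,0,0,0],
    [0,0,0,0,0,0],
    [0,0,15,0,0,0],
    [0,0,50,0,0,0],
    [0,0,90,0,0,0],
    [0,0,110,0,0,0],
    [0,0,110,0,0,0],
    [0,0,110,0,0,0]
  ],
  "jaw": 0.17
}}

```text
time_s: 23.3
eef_pos: [0.435, 0.1013, 0.1693]
eef_rot: [[-0.0, -0.053, 0.999], [0.0, 0.999, 0.053], [-1.0, 0.0, -0.0]]
wrist_force: [0.1, -0.7, -0.7]
grip_width: 0.416
```

```bash
python3 - <<'E'
from rim import *
p,d,cm=snap('wrist','w11.png')
rim(cm,d,.06,.07);caps(cm,p,d,zt=.074,zlo=.067,zhi=.08,box=(.4,.48,-.1,.2))
p,d,cm=snap('top','t11.png');caps(cm,p,d,zt=.074,zlo=.067,zhi=.08,box=(.4,.48,-.1,.2))
E
```

```text
t 23.3 pos [0.435  0.1013 0.1693] grip 0.416 F [ 0.1 -0.7 -0.7]
[[-0.0, -0.053, 0.999], [0.0, 0.999, 0.053], [-1.0, 0.0, -0.0]] q [-0.5   0.18  0.2   2.14 -0.05  0.82  1.35]
[ 30 195  40  39 436] [array([439.18, -57.49]), array([28.89, 19.55]), np.float64(29.0)] 0.0631
[266 195  20  45 824] [array([435.09, 100.62]), array([32.81, 13.41]), np.float64(2.55)] 0.064
[ 99 198  40  38 368] [array([437.94,  -7.76]), array([28.77, 18.81]), np.float64(40.4)] 0.0615
[ 30 247  68  30 712] [array([473.98, -52.2 ]), array([48.14, 18.03]), np.float64(75.81)] 0.0656
px [ 37.7 220.1] 20.0 plane [441.6 -61.5  74. ] cloud [441.4 -61.7  74.4] circ [442.1 -61.9] 13.4
px [109.6 224. ] 18.9 plane [441.6 -12.1  74. ] cloud [441.5 -11.9  74.4] circ [441.9 -12.2] 13.0
px [282.2 278.5] 6.7 plane [441.  -13.4  74. ] cloud [440.3 -13.1  74.2] circ [441.1 -13.3] 12.8
px [308.3 278.2] 6.7 plane [441.1 -63.   74. ] cloud [441.3 -62.8  74.2] circ [441.1 -63.1] 12.7
```

View pics/w11.png

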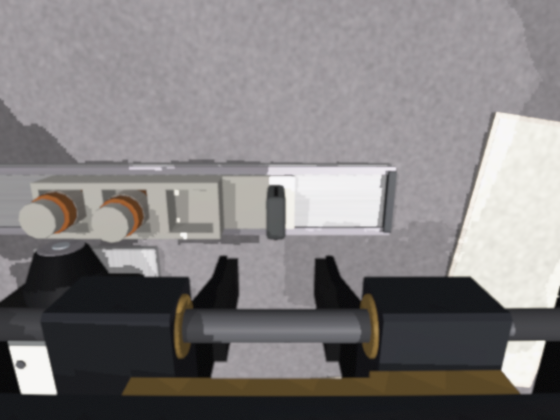

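View pics/t11.png

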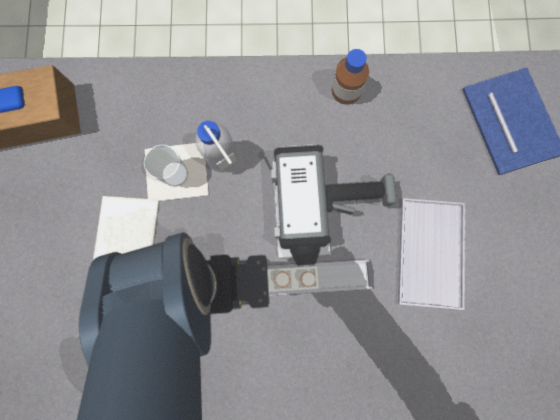

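Call:
{"fn": "drive_tool", "kwargs": {
  "targets": [
    [0,-20,20,0,0,-8],
    [5,-50,30,0,0,-16],
    [15,-85,30,0,0,-24],
    [30,-120,30,0,0,-32],
    [45,-160,30,0,0,-40],
    [65,-195,30,0,0,-48],
    [90,-230,30,0,0,-56],
    [115,-265,30,0,0,-64],
    [140,-295,30,0,0,-72],
    [160,-315,30,0,0,-80],
    [165,-316,30,0,0,-88],
    [165,-316,30,0,0,-90],
    [165,-316,30,0,0,-90],
    [165,-316,30,0,0,-90]
  ],
  "jaw": -1
}}

```text
time_s: 24.8
eef_pos: [0.5997, -0.2143, 0.1981]
eef_rot: [[-0.002, 0.999, 0.054], [0.0, 0.054, -0.999], [-1.0, -0.002, -0.0]]
wrist_force: [-0.9, -0.3, -0.4]
grip_width: 1.002
```

```bash
python3 - <<'E'
from rim import *
p,d,cm=snap('wrist','w12.png');np.savez('/tmp/w12.npz',p=p,d=d,E=cm['extrinsics'])
np.save('/tmp/c12.npy',cloud(cm,d))
E
```

```text
t 24.8 pos [ 0.5997 -0.2143  0.1981] grip 1.002 F [-0.9 -0.3 -0.4]
[[-0.002, 0.999, 0.054], [0.0, 0.054, -0.999], [-1.0, -0.002, -0.0]] q [-0.17  0.5   0.63  1.7  -0.33  1.05  0.62]
```

View pics/w12.png

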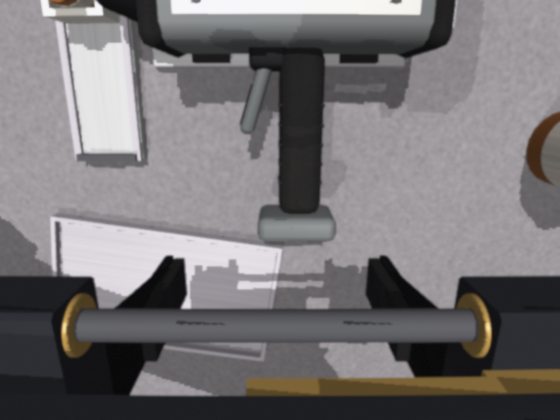

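```bash
python3 - <<'E'
import numpy as np
P=np.load('/tmp/c12.npy');
for y in [-.115,-.13,-.14,-.15,-.16,-.18,-.2]:
    q=P[(abs(P[...,1]-y)<.003)&(P[...,2]>.05)&(P[...,2]<.085)&(P[...,0]>.5)&(P[...,0]<.7)]
    xs=np.sort(q[:,0]*1000); 
    g=np.where(np.diff(xs)>4)[0]; b=np.split(xs,g+1)
    print(y,[(round(a.min(),1),round(a.max(),1),len(a)) for a in b if len(a)>10])
q=P[(P[...,2]>.064)&(P[...,2]<.085)&(P[...,0]>.56)&(P[...,0]<.68)&(P[...,1]<-.21)&(P[...,1]>-.27)]
print('foot',np.percentile(q*1000,[1,99],axis=0).round(1))
E
```

```text
-0.115 [(np.float64(576.8), np.float64(628.6), 632)]
-0.13 [(np.float64(575.8), np.float64(588.3), 147), (np.float64(597.7), np.float64(629.4), 403)]
-0.14 [(np.float64(573.2), np.float64(585.4), 137), (np.float64(597.6), np.float64(629.7), 395)]
-0.15 [(np.float64(570.7), np.float64(582.8), 136), (np.float64(598.2), np.float64(630.7), 387)]
-0.16 [(np.float64(573.8), np.float64(579.0), 14), (np.float64(598.7), np.float64(630.9), 374)]
-0.18 [(np.float64(599.8), np.float64(631.8), 348)]
-0.2 [(np.float64(600.9), np.float64(632.7), 321)]
foot [[ 587.5 -235.7   64.9]
 [ 644.5 -210.4   79.7]]
```

Call:
{"fn": "drive_tool", "kwargs": {
  "targets": [
    [3,35,0,0,0,0],
    [7.5,65,-10,0,0,0],
    [7.5,74,-40,0,0,0],
    [7.5,74,-70,0,0,0],
    [7.5,74,-80,0,0,0],
    [7.5,74,-80,0,0,0],
    [7.5,74,-80,0,0,0]
  ]
}}

```text
time_s: 25.55
eef_pos: [0.6084, -0.1416, 0.1207]
eef_rot: [[0.002, 0.999, 0.052], [-0.001, 0.052, -0.999], [-1.0, 0.002, 0.001]]
wrist_force: [-0.8, -0.1, -0.3]
grip_width: 0.997
```

Call:
{"fn": "drive_tool", "kwargs": {
  "targets": [
    [0,0,-20,0,0,0],
    [0,0,-40,0,0,0],
    [0,0,-55,0,0,0],
    [0,0,-61,0,0,0],
    [0,0,-61,0,0,0],
    [0,0,-61,0,0,0]
  ]
}}

```text
time_s: 26.15
eef_pos: [0.6085, -0.141, 0.0595]
eef_rot: [[0.002, 0.999, 0.052], [-0.0, 0.052, -0.999], [-1.0, 0.002, 0.0]]
wrist_force: [0.0, -0.8, 0.5]
grip_width: 1.001
```

Call:
{"fn": "drive_tool", "kwargs": {
  "targets": [
    [-0.5,0.5,-1,0,0,0],
    [-0.5,0.5,-1,0,0,0],
    [-0.5,0.5,-1,0,0,0],
    [-0.5,0.5,-1,0,0,0],
    [-0.5,0.5,-1,0,0,0],
    [-0.5,0.5,-1,0,0,0],
    [-0.5,0.5,-1,0,0,0],
    [-0.5,0.5,-1,0,0,0],
    [-0.5,0.5,-1,0,0,0],
    [-0.5,0.5,-1,0,0,0]
  ],
  "jaw": 1,
  "grip_force": 25
}}

```text
time_s: 27.15
eef_pos: [0.6075, -0.1416, 0.0573]
eef_rot: [[0.001, 0.999, 0.052], [-0.002, 0.052, -0.999], [-1.0, 0.001, 0.002]]
wrist_force: [0.1, -5.3, -4.6]
grip_width: 0.503
```

Call:
{"fn": "drive_tool", "kwargs": {
  "targets": [
    [0,0,0,0,0,0],
    [0,0,0,0,0,0],
    [0,0,0,0,0,0],
    [0,0,0,0,0,0],
    [0,0,0,0,0,0],
    [0,0,0,0,0,0],
    [0,0,0,0,0,0],
    [0,0,0,0,0,0],
    [0,0,0,0,0,0],
    [0,0,0,0,0,0]
  ]
}}

```text
time_s: 28.15
eef_pos: [0.6075, -0.1416, 0.0573]
eef_rot: [[0.001, 0.999, 0.052], [-0.002, 0.052, -0.999], [-1.0, 0.001, 0.002]]
wrist_force: [0.9, -5.0, -5.2]
grip_width: 0.502
```

```bash
python3 - <<'E'
from rim import *
p,d,cm=snap('top','t13.png');caps(cm,p,d,zt=.074,zlo=.067,zhi=.08,box=(.4,.48,-.1,.2))
p,d,cm=snap('scene','s13.png')
i=cv2.imread('pics/s13.png')[150:300,150:400]; cv2.imwrite('pics/s13c.png',cv2.resize(i,None,fx=3,fy=3,interpolation=cv2.INTER_CUBIC))
E
```

```text
t 28.15 pos [ 0.6075 -0.1416  0.0573] grip 0.502 F [ 0.9 -5.  -5.2]
[[0.001, 0.999, 0.052], [-0.002, 0.052, -0.999], [-1.0, 0.001, 0.002]] q [-0.21  0.64  0.53  1.84 -0.44  0.78  0.6 ]
```

View pics/s13c.png

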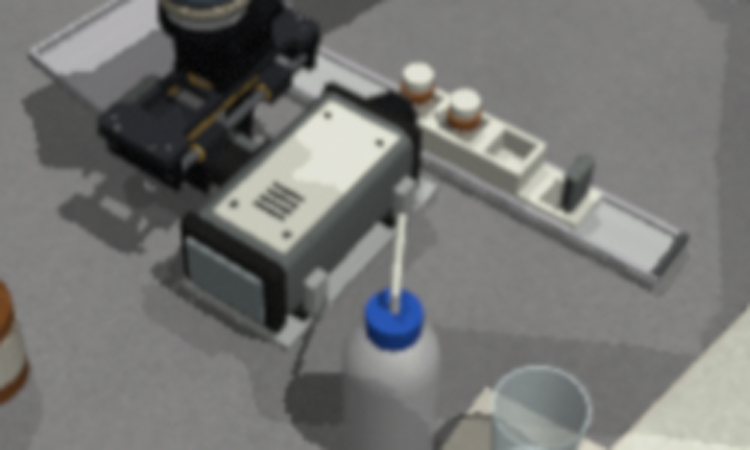

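View pics/t13.png

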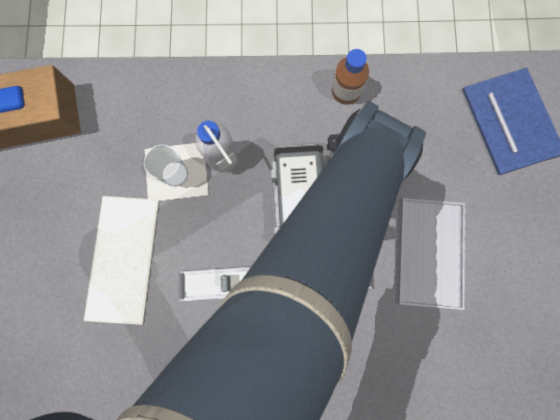

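Call:
{"fn": "drive_tool", "kwargs": {
  "targets": [
    [0,0,0,0,0,0],
    [0,0,0,0,0,0],
    [0,0,0,0,0,0]
  ]
}}

```text
time_s: 28.55
eef_pos: [0.6075, -0.1416, 0.0573]
eef_rot: [[0.001, 0.999, 0.052], [-0.002, 0.052, -0.999], [-1.0, 0.001, 0.002]]
wrist_force: [-0.1, -4.3, -5.8]
grip_width: 0.504
```

Call:
{"fn": "drive_tool", "kwargs": {
  "targets": [
    [0,0,0,0,0,0],
    [0,0,0,0,0,0],
    [0,0,0,0,0,0],
    [0,0,0,0,0,0],
    [0,0,0,0,0,0],
    [0,0,0,0,0,0],
    [0,0,0,0,0,0],
    [0,0,15,0,0,0],
    [0,0,50,0,0,0],
    [0,0,90,0,0,0],
    [0,0,125,0,0,0],
    [0,0,130,0,0,0],
    [0,0,130,0,0,0]
  ],
  "jaw": -1
}}

```text
time_s: 29.85
eef_pos: [0.6083, -0.1404, 0.1899]
eef_rot: [[0.004, 0.999, 0.053], [-0.0, 0.053, -0.999], [-1.0, 0.004, 0.0]]
wrist_force: [-0.6, 0.1, -0.1]
grip_width: 1.001
```

```bash
python3 - <<'E'
from rim import *
p,d,cm=snap('wrist','w14.png')
E
```

```text
t 29.85 pos [ 0.6083 -0.1404  0.1899] grip 1.001 F [-0.6  0.1 -0.1]
[[0.004, 0.999, 0.053], [-0.0, 0.053, -0.999], [-1.0, 0.004, 0.0]] q [-0.29  0.48  0.62  1.75 -0.33  1.01  0.51]
```

View pics/w14.png

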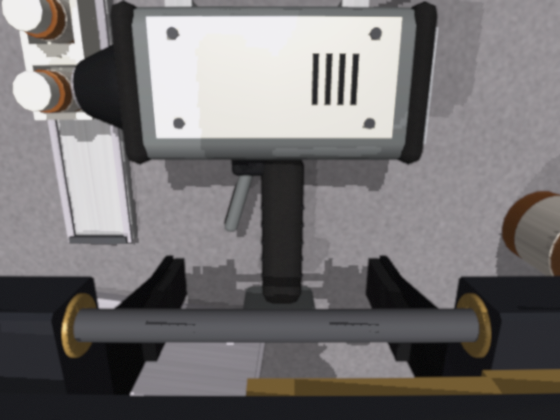

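Call:
{"fn": "drive_tool", "kwargs": {
  "targets": [
    [-25,35,0,0,0,8],
    [-50,70,0,0,0,16],
    [-75,105,0,0,0,24],
    [-100,140,0,0,0,32],
    [-125,175,0,0,0,40],
    [-150,210,0,0,0,48],
    [-168,235,0,0,0,56],
    [-172,242,0,0,0,64],
    [-172,242,0,0,0,72],
    [-172,242,0,0,0,80],
    [-172,242,-20,0,0,88],
    [-172,242,-40,0,0,90],
    [-172,242,-60,0,0,90],
    [-172,242,-70,0,0,90],
    [-172,242,-70,0,0,90],
    [-172,242,-70,0,0,90]
  ],
  "jaw": 0.17
}}

```text
time_s: 31.5
eef_pos: [0.4353, 0.1018, 0.1175]
eef_rot: [[-0.001, -0.053, 0.999], [-0.0, 0.999, 0.053], [-1.0, -0.0, -0.001]]
wrist_force: [0.9, 0.0, 1.0]
grip_width: 0.417
```

```bash
python3 - <<'E'
from rim import *
p,d,cm=snap('wrist','w15.png');rim(cm,d,.06,.07)
E
```

```text
t 31.5 pos [0.4353 0.1018 0.1175] grip 0.417 F [0.9 0.  1. ]
[[-0.001, -0.053, 0.999], [-0.0, 0.999, 0.053], [-1.0, -0.0, -0.001]] q [-0.56  0.27  0.28  2.19 -0.11  0.69  1.42]
[ 262  217   25   55 1259] [array([435.34, 100.39]), array([33.52, 13.81]), np.float64(3.56)] 0.064
[  0 218  24  46 580] [array([442.53, -52.9 ]), array([12.72, 28.69]), np.float64(85.61)] 0.0629
[ 57 221  50  45 621] [array([437.58,  -8.05]), array([29.16, 18.72]), np.float64(46.14)] 0.063
[  0 278  53  30 815] [array([470.75, -47.52]), array([33.05, 10.64]), np.float64(62.48)] 0.0651
```

Call:
{"fn": "drive_tool", "kwargs": {
  "targets": [
    [0,-0.7,-20,0,0,0],
    [0,-0.7,-40,0,0,0],
    [0,-0.7,-54,0,0,0],
    [0,-0.7,-57.5,0,0,0],
    [0,-0.7,-57.5,0,0,0],
    [0,-0.7,-57.5,0,0,0]
  ]
}}

```text
time_s: 32.15
eef_pos: [0.4361, 0.1014, 0.061]
eef_rot: [[0.002, -0.053, 0.999], [0.001, 0.999, 0.053], [-1.0, 0.001, 0.002]]
wrist_force: [-0.6, -0.1, 0.2]
grip_width: 0.412
```

Call:
{"fn": "drive_tool", "kwargs": {
  "targets": [
    [0,0,0,0,0,0],
    [0,0,0,0,0,0],
    [0,0,0,0,0,0],
    [0,0,0,0,0,0],
    [0,0,0,0,0,0],
    [0,0,0,0,0,0]
  ],
  "jaw": 1,
  "grip_force": 20
}}

```text
time_s: 32.75
eef_pos: [0.4355, 0.1012, 0.0603]
eef_rot: [[0.0, -0.053, 0.999], [0.0, 0.999, 0.053], [-1.0, 0.0, 0.0]]
wrist_force: [-0.2, 0.2, 3.5]
grip_width: 0.157
```

Call:
{"fn": "drive_tool", "kwargs": {
  "targets": [
    [0.2,-4,0,0,0,0],
    [0.6,-12,0,0,0,0],
    [1.1,-21,0,0,0,0],
    [1.6,-30,0,0,0,0],
    [2,-38,0,0,0,0],
    [2.4,-45,0,0,0,0],
    [2.5,-48,0,0,0,0],
    [2.5,-48,0,0,0,0],
    [2.5,-48,0,0,0,0],
    [2.5,-48,0,0,0,0]
  ]
}}

```text
time_s: 33.75
eef_pos: [0.438, 0.0517, 0.0603]
eef_rot: [[0.0, -0.052, 0.999], [-0.001, 0.999, 0.052], [-1.0, -0.001, 0.0]]
wrist_force: [-0.4, -1.8, 5.7]
grip_width: 0.158
```

Call:
{"fn": "drive_tool", "kwargs": {
  "targets": [
    [-0.1,1.4,0,0,0,0],
    [-0.1,1.4,0,0,0,0],
    [-0.1,1.4,0,0,0,0],
    [-0.1,1.4,0,0,0,0]
  ]
}}

```text
time_s: 34.15
eef_pos: [0.4379, 0.0533, 0.0603]
eef_rot: [[0.0, -0.052, 0.999], [-0.001, 0.999, 0.052], [-1.0, -0.001, 0.0]]
wrist_force: [-1.1, -0.5, 5.2]
grip_width: 0.16
```

Call:
{"fn": "drive_tool", "kwargs": {
  "targets": [
    [0,0,0,0,0,0],
    [0,0,0,0,0,0],
    [0,0,0,0,0,0],
    [0,0,15,0,0,0],
    [0,0,50,0,0,0],
    [0,0,90,0,0,0],
    [0,0,110,0,0,0],
    [0,0,110,0,0,0],
    [0,0,110,0,0,0]
  ],
  "jaw": 0.17
}}

```text
time_s: 35.05
eef_pos: [0.4374, 0.0546, 0.1698]
eef_rot: [[-0.0, -0.053, 0.999], [0.0, 0.999, 0.053], [-1.0, 0.0, -0.0]]
wrist_force: [0.0, 0.5, -0.9]
grip_width: 0.416
```

```bash
python3 - <<'E'
from rim import *
p,d,cm=snap('wrist','w16.png')
rim(cm,d,.06,.07);caps(cm,p,d,zt=.074,zlo=.067,zhi=.08,box=(.4,.48,-.2,.2))
p,d,cm=snap('top','t16.png');caps(cm,p,d,zt=.074,zlo=.067,zhi=.08,box=(.4,.48,-.2,.2))
E
```

```text
t 35.05 pos [0.4374 0.0546 0.1698] grip 0.416 F [ 0.   0.5 -0.9]
[[-0.0, -0.053, 0.999], [0.0, 0.999, 0.053], [-1.0, 0.0, -0.0]] q [-0.49  0.17  0.3   2.16 -0.07  0.82  1.48]
[ 34 195  35  39 421] [array([ 441.73, -104.14]), array([29.04, 17.51]), np.float64(24.28)] 0.0627
[264 195  20  45 846] [array([437.56,  52.52]), array([32.95, 13.69]), np.float64(2.91)] 0.064
[ 99 198  39  39 356] [array([441.06, -56.15]), array([29.31, 19.46]), np.float64(38.01)] 0.0617
[ 89 247  71  30 712] [array([477.35, -56.59]), array([22.99, 50.8 ]), np.float64(0.3)] 0.0655
px [ 35.7 220.6] 19.7 plane [ 444.5 -110.    74. ] cloud [ 443.9 -109.5   74.4] circ [ 444.1 -109.5] 13.2
px [108.7 223.4] 19.2 plane [443.8 -59.6  74. ] cloud [443.8 -59.7  74.4] circ [444.2 -60. ] 12.9
px [307.2 276.8] 6.6 plane [443.6 -60.9  74. ] cloud [443.5 -60.8  74.2] circ [443.5 -60.9] 12.5
px [333.4 277.2] 7.0 plane [ 442.4 -110.7   74. ] cloud [ 442.6 -110.5   74.1] circ [ 442.5 -111.1] 13.3
```

View pics/t16.png

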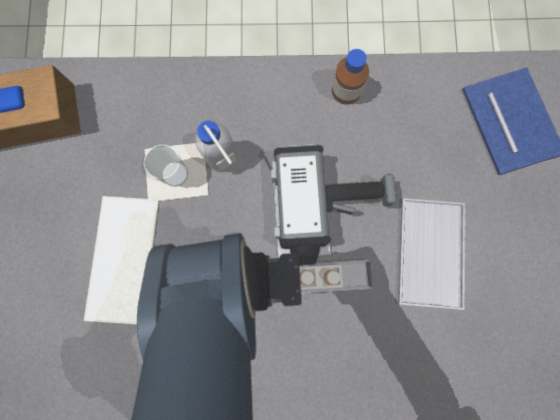

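Call:
{"fn": "drive_tool", "kwargs": {
  "targets": [
    [0,-15,15,0,0,-8],
    [10,-35,20,0,0,-16],
    [25,-60,20,0,0,-24],
    [45,-85,20,0,0,-32],
    [70,-110,20,0,0,-40],
    [95,-135,20,0,0,-48],
    [120,-155,20,0,0,-56],
    [145,-175,20,0,0,-64],
    [162,-188,20,0,0,-72],
    [169.5,-194,20,0,0,-80],
    [169.5,-194,20,0,0,-88],
    [169.5,-194,10,0,0,-90],
    [169.5,-194,-20,0,0,-90],
    [169.5,-194,-40,0,0,-90],
    [169.5,-194,-50,0,0,-90],
    [169.5,-194,-50,0,0,-90],
    [169.5,-194,-50,0,0,-90],
    [169.5,-194,-50,0,0,-90]
  ],
  "jaw": -1
}}

```text
time_s: 36.95
eef_pos: [0.6079, -0.1397, 0.1211]
eef_rot: [[0.002, 0.999, 0.053], [-0.0, 0.053, -0.999], [-1.0, 0.002, 0.0]]
wrist_force: [0.1, -0.0, -0.6]
grip_width: 1.001
```

Call:
{"fn": "drive_tool", "kwargs": {
  "targets": [
    [0,-0.5,-20,0,0,0],
    [0,-0.5,-40,0,0,0],
    [0,-0.5,-55,0,0,0],
    [0,-0.5,-62,0,0,0],
    [0,-0.5,-62,0,0,0],
    [0,-0.5,-62,0,0,0],
    [0,-0.5,-62,0,0,0]
  ]
}}

```text
time_s: 37.65
eef_pos: [0.6079, -0.1402, 0.059]
eef_rot: [[0.002, 0.999, 0.053], [-0.0, 0.053, -0.999], [-1.0, 0.002, 0.0]]
wrist_force: [-0.8, 0.5, -0.2]
grip_width: 0.996
```

Call:
{"fn": "drive_tool", "kwargs": {
  "targets": [
    [0,0,0,0,0,0],
    [0,0,0,0,0,0],
    [0,0,0,0,0,0],
    [0,0,0,0,0,0],
    [0,0,0,0,0,0],
    [0,0,0,0,0,0],
    [0,0,0,0,0,0],
    [0,0,0,0,0,0],
    [0,0,0,0,0,0],
    [0,0,0,0,0,0]
  ],
  "jaw": 1,
  "grip_force": 25
}}

```text
time_s: 38.65
eef_pos: [0.6075, -0.1414, 0.0578]
eef_rot: [[0.001, 0.999, 0.052], [-0.003, 0.052, -0.999], [-1.0, 0.001, 0.003]]
wrist_force: [0.7, -4.6, -6.1]
grip_width: 0.502
```

Call:
{"fn": "drive_tool", "kwargs": {
  "targets": [
    [0,0,0,0,0,0],
    [0,0,0,0,0,0],
    [0,0,0,0,0,0],
    [0,0,0,0,0,0],
    [0,0,0,0,0,0],
    [0,0,0,0,0,0],
    [0,0,0,0,0,0],
    [0,0,0,0,0,0],
    [0,0,0,0,0,0],
    [0,0,0,0,0,0],
    [0,0,0,0,0,0],
    [0,0,0,0,0,0],
    [0,0,0,0,0,0],
    [0,0,0,0,0,0]
  ]
}}

```text
time_s: 40.05
eef_pos: [0.6074, -0.1414, 0.0577]
eef_rot: [[0.001, 0.999, 0.052], [-0.003, 0.052, -0.999], [-1.0, 0.001, 0.003]]
wrist_force: [1.1, -4.8, -4.9]
grip_width: 0.503
```

Call:
{"fn": "drive_tool", "kwargs": {
  "targets": [
    [0,0,0,0,0,0],
    [0,0,0,0,0,0],
    [0,0,0,0,0,0],
    [0,0,0,0,0,0],
    [0,0,0,0,0,0],
    [0,0,0,0,0,0],
    [0,0,0,0,0,0],
    [0,0,15,0,0,0],
    [0,0,50,0,0,0],
    [0,0,90,0,0,0],
    [0,0,125,0,0,0],
    [0,0,130,0,0,0],
    [0,0,130,0,0,0]
  ],
  "jaw": -1
}}

```text
time_s: 41.35
eef_pos: [0.6082, -0.1403, 0.1904]
eef_rot: [[0.004, 0.999, 0.053], [-0.0, 0.053, -0.999], [-1.0, 0.004, 0.0]]
wrist_force: [0.0, -0.2, 0.2]
grip_width: 0.998
```

```bash
python3 - <<'E'
from rim import *
p,d,cm=snap('wrist','w17.png')
E
```

```text
t 41.35 pos [ 0.6082 -0.1403  0.1904] grip 0.998 F [ 0.  -0.2  0.2]
[[0.004, 0.999, 0.053], [-0.0, 0.053, -0.999], [-1.0, 0.004, 0.0]] q [-0.33  0.5   0.68  1.75 -0.36  1.02  0.54]
```

View pics/w17.png

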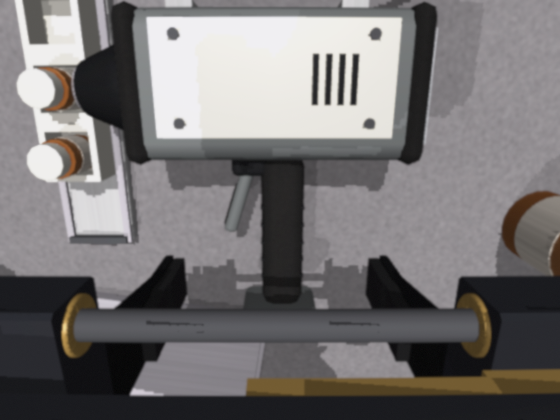

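Call:
{"fn": "drive_tool", "kwargs": {
  "targets": [
    [-25,28,0,0,0,8],
    [-50,57,0,0,0,16],
    [-75,85,0,0,0,24],
    [-100,114,0,0,0,32],
    [-125,142,0,0,0,40],
    [-150,170,0,0,0,48],
    [-165,188,0,0,0,56],
    [-170,193.5,0,0,0,64],
    [-170,193.5,0,0,0,72],
    [-170,193.5,0,0,0,80],
    [-170,193.5,-20,0,0,88],
    [-170,193.5,-40,0,0,90],
    [-170,193.5,-60,0,0,90],
    [-170,193.5,-70,0,0,90],
    [-170,193.5,-70,0,0,90],
    [-170,193.5,-70,0,0,90]
  ],
  "jaw": 0.17
}}

```text
time_s: 43.0
eef_pos: [0.4372, 0.0535, 0.118]
eef_rot: [[-0.001, -0.052, 0.999], [-0.0, 0.999, 0.052], [-1.0, -0.0, -0.001]]
wrist_force: [0.3, 0.1, -0.5]
grip_width: 0.415
```

```bash
python3 - <<'E'
from rim import *
p,d,cm=snap('wrist','w18.png');rim(cm,d,.06,.07)
E
```

```text
t 43.0 pos [0.4372 0.0535 0.118 ] grip 0.415 F [ 0.3  0.1 -0.5]
[[-0.001, -0.052, 0.999], [-0.0, 0.999, 0.052], [-1.0, -0.0, -0.001]] q [-0.53  0.26  0.37  2.21 -0.15  0.69  1.56]
[ 263  218   25   54 1259] [array([437.28,  52.64]), array([32.35, 14.  ]), np.float64(2.44)] 0.064
[  0 220  25  45 604] [array([ 444.55, -100.6 ]), array([27.32, 12.51]), np.float64(0.08)] 0.0628
[ 60 221  49  47 621] [array([441.13, -55.9 ]), array([29.45, 19.97]), np.float64(39.15)] 0.0627
[ 55 282  20  19 128] [array([471.71, -73.85]), array([ 4.72, 15.84]), np.float64(43.52)] 0.0655
```

Call:
{"fn": "drive_tool", "kwargs": {
  "targets": [
    [0.3,0,-20,0,0,0],
    [0.3,0,-40,0,0,0],
    [0.3,0,-54,0,0,0],
    [0.3,0,-58,0,0,0],
    [0.3,0,-58,0,0,0],
    [0.3,0,-58,0,0,0]
  ]
}}

```text
time_s: 43.65
eef_pos: [0.4383, 0.0537, 0.0609]
eef_rot: [[0.002, -0.053, 0.999], [0.001, 0.999, 0.053], [-1.0, 0.001, 0.002]]
wrist_force: [1.3, -0.5, 0.6]
grip_width: 0.417
```

Call:
{"fn": "drive_tool", "kwargs": {
  "targets": [
    [0,0,0,0,0,0],
    [0,0,0,0,0,0],
    [0,0,0,0,0,0],
    [0,0,0,0,0,0],
    [0,0,0,0,0,0],
    [0,0,0,0,0,0]
  ],
  "jaw": 1,
  "grip_force": 20
}}

```text
time_s: 44.25
eef_pos: [0.4377, 0.0536, 0.0603]
eef_rot: [[0.0, -0.053, 0.999], [0.0, 0.999, 0.053], [-1.0, 0.0, 0.0]]
wrist_force: [0.0, -0.0, 4.4]
grip_width: 0.157
```

Call:
{"fn": "drive_tool", "kwargs": {
  "targets": [
    [-0.2,4,0,0,0,0],
    [-0.6,12,0,0,0,0],
    [-1.1,21,0,0,0,0],
    [-1.6,31,0,0,0,0],
    [-2.1,41,0,0,0,0],
    [-2.7,51,0,0,0,0],
    [-3.2,61,0,0,0,0],
    [-3.7,71,0,0,0,0],
    [-4.2,81,0,0,0,0],
    [-4.8,91,0,0,0,0],
    [-5.2,99,0,0,0,0],
    [-5.5,105,0,0,0,0],
    [-5.5,105,0,0,0,0],
    [-5.5,105,0,0,0,0]
  ]
}}

```text
time_s: 45.65
eef_pos: [0.4322, 0.1602, 0.0603]
eef_rot: [[0.001, -0.054, 0.999], [0.001, 0.999, 0.054], [-1.0, 0.001, 0.001]]
wrist_force: [-0.8, 2.0, 4.8]
grip_width: 0.16
```

Call:
{"fn": "drive_tool", "kwargs": {
  "targets": [
    [0,1,0,0,0,0],
    [0,2,0,0,0,0],
    [0,3,0,0,0,0],
    [0,4,0,0,0,0],
    [0,5,0,0,0,0],
    [0,5,0,0,0,0]
  ]
}}

```text
time_s: 46.25
eef_pos: [0.4321, 0.1609, 0.0603]
eef_rot: [[-0.0, -0.051, 0.999], [-0.003, 0.999, 0.051], [-1.0, -0.003, -0.001]]
wrist_force: [-0.6, -7.6, 8.9]
grip_width: 0.162
```

Call:
{"fn": "drive_tool", "kwargs": {
  "targets": [
    [0,-2,0,0,0,0],
    [0,-2,0,0,0,0]
  ]
}}

```text
time_s: 46.45
eef_pos: [0.4322, 0.1609, 0.0603]
eef_rot: [[0.0, -0.052, 0.999], [-0.0, 0.999, 0.052], [-1.0, -0.0, 0.0]]
wrist_force: [-1.5, -1.6, 6.7]
grip_width: 0.161
```

Call:
{"fn": "drive_tool", "kwargs": {
  "targets": [
    [0,0,0,0,0,0],
    [0,0,0,0,0,0],
    [0,0,0,0,0,0],
    [0,0,15,0,0,0],
    [0,0,50,0,0,0],
    [0,0,90,0,0,0],
    [0,0,110,0,0,0],
    [0,0,110,0,0,0],
    [0,0,110,0,0,0]
  ],
  "jaw": 0.17
}}

```text
time_s: 47.35
eef_pos: [0.4316, 0.1616, 0.1698]
eef_rot: [[-0.0, -0.053, 0.999], [0.0, 0.999, 0.053], [-1.0, 0.0, -0.0]]
wrist_force: [-0.1, -0.1, -1.0]
grip_width: 0.417
```

```bash
python3 - <<'E'
from rim import *
p,d,cm=snap('wrist','w19.png')
rim(cm,d,.06,.07);caps(cm,p,d,zt=.074,zlo=.067,zhi=.08,box=(.4,.48,-.2,.2))
p,d,cm=snap('top','t19.png');caps(cm,p,d,zt=.074,zlo=.067,zhi=.08,box=(.4,.48,-.2,.2))
P=cloud(cm,d)
m=(P[...,2]>.009)&(P[...,2]<.02)&(P[...,0]>.3)&(P[...,0]<.65)&(P[...,1]<-.24)&(P[...,1]>-.45)
q=P[m]; print('tray',cv2.minAreaRect((q[:,:2]*1000).astype(np.float32)))
E
```

```text
t 47.35 pos [0.4316 0.1616 0.1698] grip 0.417 F [-0.1 -0.1 -1. ]
[[-0.0, -0.053, 0.999], [0.0, 0.999, 0.053], [-1.0, 0.0, -0.0]] q [-0.79  0.21  0.39  2.12 -0.11  0.83  1.29]
[ 31 195  38  39 444] [array([435.7 ,   2.28]), array([28.89, 18.3 ]), np.float64(32.21)] 0.0625
[265 195  20  45 839] [array([431.78, 160.36]), array([32.38, 13.7 ]), np.float64(2.57)] 0.064
[101 198  38  39 357] [array([434.94,  52.2 ]), array([29.17, 18.36]), np.float64(36.02)] 0.0615
[  0 250  26  45 554] [array([484.02, -34.98]), array([34.61,  6.32]), np.float64(22.08)] 0.0647
px [ 37.3 220. ] 19.6 plane [438.3  -1.7  74. ] cloud [438.5  -1.9  74.4] circ [438.9  -2.3] 13.4
px [109.7 223.5] 19.2 plane [438.   48.1  74. ] cloud [438.4  47.8  74.4] circ [438.7  47.6] 13.1
px [250.9 280.6] 6.7 plane [437.9  46.3  74. ] cloud [437.6  46.3  74.1] circ [437.9  46.3] 12.6
px [277.1 280.2] 6.6 plane [438.   -3.4  74. ] cloud [438.1  -3.4  74.1] circ [438.1  -3.5] 12.5
tray ((491.58026123046875, -324.27227783203125), (131.9031219482422, 221.30697631835938), 84.69387817382812)
```

View pics/w19.png

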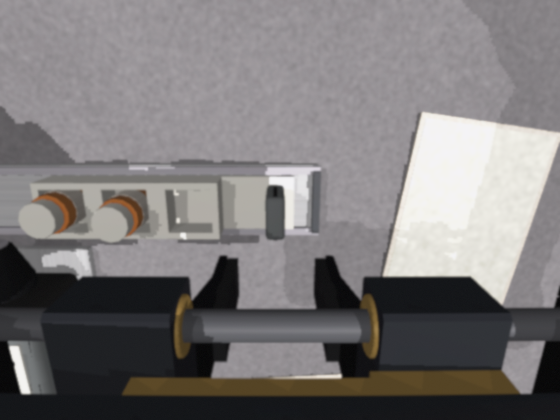

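Call:
{"fn": "drive_tool", "kwargs": {
  "targets": [
    [1,-20,10,0,0,-8],
    [2,-45,10,0,0,-16],
    [3,-75,10,0,0,-24],
    [4,-105,10,0,0,-32],
    [5,-130,10,0,0,-40],
    [6,-150,10,0,0,-48],
    [6.6,-163.5,10,0,0,-56],
    [6.6,-163.5,10,0,0,-64],
    [6.6,-163.5,10,0,0,-72],
    [6.6,-163.5,10,0,0,-80],
    [6.6,-163.5,0,0,0,-88],
    [6.6,-163.5,-20,0,0,-90],
    [6.6,-163.5,-40,0,0,-90],
    [6.6,-163.5,-50,0,0,-90],
    [6.6,-163.5,-50,0,0,-90],
    [6.6,-163.5,-50,0,0,-90]
  ],
  "jaw": -0.2
}}

```text
time_s: 49.05
eef_pos: [0.4386, -0.0022, 0.12]
eef_rot: [[-0.001, 0.999, 0.052], [-0.001, 0.052, -0.999], [-1.0, -0.001, 0.001]]
wrist_force: [0.4, 0.2, 0.9]
grip_width: 0.603
```

```bash
python3 - <<'E'
from rim import *
p,d,cm=snap('wrist','w20.png');caps(cm,p,d,zt=.074,zlo=.067,zhi=.08,box=(.4,.48,-.2,.2))
E
```

```text
t 49.05 pos [ 0.4386 -0.0022  0.12  ] grip 0.603 F [0.4 0.2 0.9]
[[-0.001, 0.999, 0.052], [-0.001, 0.052, -0.999], [-1.0, -0.001, 0.001]] q [-0.68  0.3   0.7   2.22 -0.29  0.71  0.28]
px [279.2 161.7] 25.5 plane [438.5  48.3  74. ] cloud [438.7  48.2  74.3] circ [438.7  47.8] 12.9
px [274.3 250.4] 23.6 plane [438.6  -0.8  74. ] cloud [438.7  -0.9  74.1] circ [438.6  -2. ] 13.1
```

View pics/w20.png

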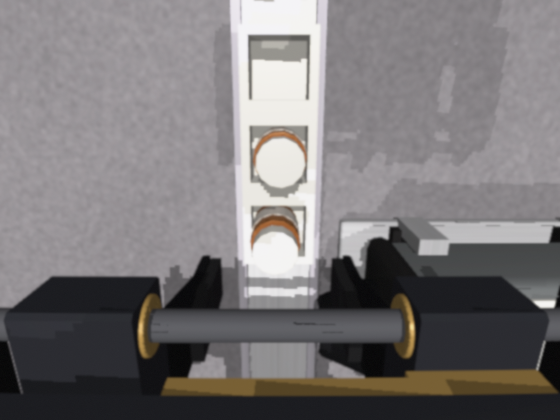

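Call:
{"fn": "drive_tool", "kwargs": {
  "targets": [
    [0,0,-25,0,0,0],
    [0,0,-45,0,0,0],
    [0,0,-53.5,0,0,0],
    [0,0,-53.5,0,0,0],
    [0,0,-53.5,0,0,0],
    [0,0,-53.5,0,0,0]
  ]
}}

```text
time_s: 49.7
eef_pos: [0.4394, -0.0019, 0.0675]
eef_rot: [[0.002, 0.999, 0.053], [0.001, 0.053, -0.999], [-1.0, 0.002, -0.0]]
wrist_force: [-0.1, 0.2, -0.0]
grip_width: 0.602
```

Call:
{"fn": "drive_tool", "kwargs": {
  "targets": [
    [0,0,0,0,0,0],
    [0,0,0,0,0,0],
    [0,0,0,0,0,0],
    [0,0,0,0,0,0],
    [0,0,0,0,0,0],
    [0,0,0,0,0,0]
  ],
  "jaw": 1,
  "grip_force": 15
}}

```text
time_s: 50.3
eef_pos: [0.4387, -0.0019, 0.0667]
eef_rot: [[0.0, 0.999, 0.053], [0.0, 0.053, -0.999], [-1.0, 0.0, -0.0]]
wrist_force: [-0.2, 0.6, 2.3]
grip_width: 0.341
```

Call:
{"fn": "drive_tool", "kwargs": {
  "targets": [
    [0,0,8,0,0,0],
    [0,0,20,0,0,0],
    [0,0,40,0,0,0],
    [0,0,75,0,0,0],
    [0,0,105,0,0,0],
    [0,0,115,0,0,0],
    [0,0,115,0,0,0]
  ]
}}

```text
time_s: 51.0
eef_pos: [0.4394, -0.0017, 0.183]
eef_rot: [[0.003, 0.999, 0.053], [0.002, 0.053, -0.999], [-1.0, 0.003, -0.002]]
wrist_force: [-0.7, 0.0, -0.7]
grip_width: 0.336
```

Call:
{"fn": "drive_tool", "kwargs": {
  "targets": [
    [2,-35,0,0,0,0],
    [4,-80,0,0,0,0],
    [6,-125,0,0,0,0],
    [8,-170,0,0,0,0],
    [10,-215,0,0,0,0],
    [11,-260,0,0,0,0],
    [11,-300,0,0,0,0],
    [11,-319,-15,0,0,0],
    [11,-319,-50,0,0,0],
    [11,-319,-85,0,0,0],
    [11,-319,-110,0,0,0],
    [11,-319,-122,0,0,0],
    [11,-319,-122,0,0,0],
    [11,-319,-122,0,0,0]
  ]
}}

```text
time_s: 52.4
eef_pos: [0.4497, -0.3213, 0.0598]
eef_rot: [[0.0, 0.999, 0.052], [-0.0, 0.052, -0.999], [-1.0, 0.0, 0.0]]
wrist_force: [-0.2, 0.6, -0.2]
grip_width: 0.342
```

Call:
{"fn": "drive_tool", "kwargs": {
  "targets": [
    [0,0,-4,0,0,0],
    [0,0,-7,0,0,0],
    [0,0,-8,0,0,0],
    [0,0,-8,0,0,0],
    [0,0,-8,0,0,0]
  ]
}}

```text
time_s: 52.9
eef_pos: [0.4498, -0.3209, 0.0518]
eef_rot: [[0.0, 0.999, 0.053], [-0.0, 0.053, -0.999], [-1.0, 0.0, 0.0]]
wrist_force: [0.4, 0.1, -1.0]
grip_width: 0.341
```

Call:
{"fn": "drive_tool", "kwargs": {
  "targets": [
    [0,0,-0.5,0,0,0],
    [0,0,-1,0,0,0],
    [0,0,-1,0,0,0],
    [0,0,-1,0,0,0]
  ]
}}

```text
time_s: 53.3
eef_pos: [0.4497, -0.321, 0.0507]
eef_rot: [[0.0, 0.999, 0.053], [0.0, 0.053, -0.999], [-1.0, 0.0, -0.0]]
wrist_force: [-1.2, 0.4, 0.2]
grip_width: 0.338
```

Call:
{"fn": "drive_tool", "kwargs": {
  "targets": [
    [0,0,0,0,0,0],
    [0,0,0,0,0,0],
    [0,0,0,0,0,0],
    [0,0,0,0,0,0],
    [0,0,20,0,0,0],
    [0,0,60,0,0,0],
    [0,0,100,0,0,0],
    [0,0,130,0,0,0],
    [0,0,130,0,0,0]
  ],
  "jaw": -0.2
}}

```text
time_s: 54.2
eef_pos: [0.4515, -0.3229, 0.1846]
eef_rot: [[0.008, 0.999, 0.052], [-0.004, 0.052, -0.999], [-1.0, 0.007, 0.004]]
wrist_force: [0.4, -0.6, -0.6]
grip_width: 0.599
```

Call:
{"fn": "drive_tool", "kwargs": {
  "targets": [
    [0,40,0,0,0,0],
    [-2,85,0,0,0,0],
    [-4,130,0,0,0,0],
    [-6,175,0,0,0,0],
    [-8,220,0,0,0,0],
    [-10,265,0,0,0,0],
    [-11,310,0,0,0,0],
    [-11,350,0,0,0,0],
    [-11,369,-20,0,0,0],
    [-11,369,-45,0,0,0],
    [-11,369,-60,0,0,0],
    [-11,369,-60,0,0,0],
    [-11,369,-60,0,0,0]
  ]
}}

```text
time_s: 55.5
eef_pos: [0.4384, 0.0477, 0.1204]
eef_rot: [[-0.001, 0.999, 0.052], [-0.001, 0.052, -0.999], [-1.0, -0.001, 0.001]]
wrist_force: [0.7, 0.2, 0.6]
grip_width: 0.597
```

```bash
python3 - <<'E'
from rim import *
p,d,cm=snap('wrist','w21.png');caps(cm,p,d,zt=.074,zlo=.067,zhi=.08,box=(.4,.48,-.2,.2))
p,d,cm=snap('top','t21.png');caps(cm,p,d,box=(.35,.65,-.5,-.2))
E
```

```text
t 55.5 pos [0.4384 0.0477 0.1204] grip 0.597 F [0.7 0.2 0.6]
[[-0.001, 0.999, 0.052], [-0.001, 0.052, -0.999], [-1.0, -0.001, 0.001]] q [-0.81  0.31  0.73  2.22 -0.31  0.71  0.18]
px [274.9 250.1] 23.7 plane [438.7  49.2  74. ] cloud [438.7  49.1  74.1] circ [438.7  47.8] 13.1
px [440.7 273.1] 7.0 plane [ 448.2 -320.4   58. ] cloud [ 448.1 -320.3   57.7] circ [ 447.4 -321.6] 13.6
```

View pics/t21.png

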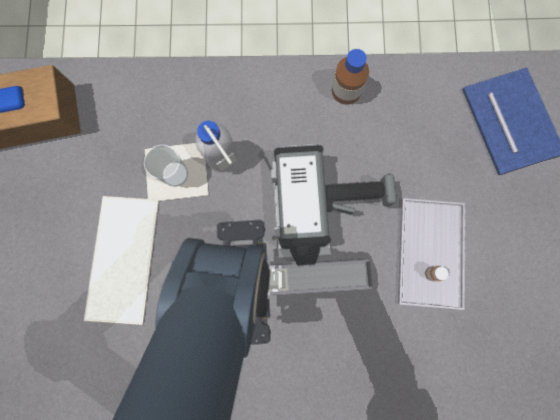

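Vial 1 stands in the tray, at top-view pixel (440,273). The gripper is over the second vial, in well 2.

Call:
{"fn": "drive_tool", "kwargs": {
  "targets": [
    [0,0,-25,0,0,0],
    [0,0,-45,0,0,0],
    [0,0,-54,0,0,0],
    [0,0,-54,0,0,0],
    [0,0,-54,0,0,0],
    [0,0,-54,0,0,0]
  ]
}}

```text
time_s: 56.2
eef_pos: [0.4394, 0.0482, 0.0675]
eef_rot: [[0.002, 0.999, 0.053], [0.001, 0.053, -0.999], [-1.0, 0.002, -0.001]]
wrist_force: [-0.4, -0.5, -0.1]
grip_width: 0.601
```

Call:
{"fn": "drive_tool", "kwargs": {
  "targets": [
    [0,0,0,0,0,0],
    [0,0,0,0,0,0],
    [0,0,0,0,0,0],
    [0,0,0,0,0,0],
    [0,0,0,0,0,0],
    [0,0,0,0,0,0]
  ],
  "jaw": 1,
  "grip_force": 15
}}

```text
time_s: 56.8
eef_pos: [0.4387, 0.0481, 0.0667]
eef_rot: [[0.0, 0.999, 0.053], [0.0, 0.053, -0.999], [-1.0, 0.0, -0.0]]
wrist_force: [-1.5, 0.3, 2.1]
grip_width: 0.341
```

Call:
{"fn": "drive_tool", "kwargs": {
  "targets": [
    [0,0,8,0,0,0],
    [0,0,20,0,0,0],
    [0,0,40,0,0,0],
    [0,0,75,0,0,0],
    [0,0,105,0,0,0],
    [0,0,120,0,0,0],
    [0,0,120,0,0,0]
  ]
}}

```text
time_s: 57.5
eef_pos: [0.4402, 0.0483, 0.1891]
eef_rot: [[0.005, 0.999, 0.053], [0.003, 0.053, -0.999], [-1.0, 0.005, -0.003]]
wrist_force: [0.8, -0.2, -0.7]
grip_width: 0.336
```

Call:
{"fn": "drive_tool", "kwargs": {
  "targets": [
    [10,-40,0,0,0,0],
    [22,-80,0,0,0,0],
    [34,-120,0,0,0,0],
    [46,-160,0,0,0,0],
    [58,-200,0,0,0,0],
    [70,-240,0,0,0,0],
    [82,-280,0,0,0,0],
    [94,-320,0,0,0,0],
    [103,-360,0,0,0,0],
    [106,-376,-20,0,0,0],
    [106,-376,-55,0,0,0],
    [106,-376,-90,0,0,0],
    [106,-376,-115,0,0,0],
    [106,-376,-127,0,0,0],
    [106,-376,-127,0,0,0],
    [106,-376,-127,0,0,0]
  ]
}}

```text
time_s: 59.1
eef_pos: [0.5449, -0.3285, 0.0602]
eef_rot: [[0.001, 0.999, 0.052], [-0.001, 0.052, -0.999], [-1.0, 0.001, 0.001]]
wrist_force: [0.6, 0.5, 1.0]
grip_width: 0.339
```

Call:
{"fn": "drive_tool", "kwargs": {
  "targets": [
    [0,0,-4,0,0,0],
    [0,0,-7,0,0,0],
    [0,0,-8,0,0,0],
    [0,0,-8,0,0,0],
    [0,0,-8,0,0,0]
  ]
}}

```text
time_s: 59.6
eef_pos: [0.5447, -0.328, 0.0518]
eef_rot: [[0.0, 0.999, 0.053], [-0.0, 0.053, -0.999], [-1.0, 0.0, 0.0]]
wrist_force: [-0.0, -0.0, -0.4]
grip_width: 0.339
```

Call:
{"fn": "drive_tool", "kwargs": {
  "targets": [
    [0,0,-0.5,0,0,0],
    [0,0,-1,0,0,0],
    [0,0,-1,0,0,0],
    [0,0,-1,0,0,0]
  ]
}}

```text
time_s: 60.0
eef_pos: [0.5447, -0.328, 0.0508]
eef_rot: [[0.0, 0.999, 0.053], [-0.0, 0.053, -0.999], [-1.0, 0.0, 0.0]]
wrist_force: [-0.5, 0.0, 1.0]
grip_width: 0.335
```

Call:
{"fn": "drive_tool", "kwargs": {
  "targets": [
    [0,0,0,0,0,0],
    [0,0,0,0,0,0],
    [0,0,0,0,0,0],
    [0,0,0,0,0,0],
    [0,0,20,0,0,0],
    [0,0,60,0,0,0],
    [0,0,100,0,0,0],
    [0,0,140,0,0,0],
    [0,-40,160,0,0,0],
    [0,-80,170,0,0,0],
    [0,-100,170,0,0,0],
    [0,-100,170,0,0,0]
  ],
  "jaw": -0.2
}}

```text
time_s: 61.2
eef_pos: [0.5428, -0.4319, 0.2212]
eef_rot: [[-0.0, 0.999, 0.048], [-0.003, 0.048, -0.999], [-1.0, -0.0, 0.003]]
wrist_force: [0.4, -0.7, 1.0]
grip_width: 0.601
```

```bash
python3 - <<'E'
from rim import *
p,d,cm=snap('wrist','w22.png')
p,d,cm=snap('top','t22.png');caps(cm,p,d,box=(.35,.65,-.5,-.2));rim(cm,d,.058,.07)
p,d,cm=snap('scene','s22.png')
E
```

```text
t 61.2 pos [ 0.5428 -0.4319  0.2212] grip 0.601 F [ 0.4 -0.7  1. ]
[[-0.0, 0.999, 0.048], [-0.003, 0.048, -0.999], [-1.0, -0.0, 0.003]] q [ 0.11  0.61  0.78  1.54 -0.45  1.17  1.03]
px [440.5 224.5] 6.7 plane [ 543.1 -327.5   58. ] cloud [ 543.9 -327.8   58.1] circ [ 544.4 -328.3] 12.7
px [440.7 273.1] 7.0 plane [ 448.2 -320.4   58. ] cloud [ 448.1 -320.5   57.7] circ [ 447.7 -320.9] 12.9
[189 277   9  18 141] [array([429.86, 159.27]), array([15.95, 32.3 ]), np.float64(89.63)] 0.0633
```

View pics/t22.png

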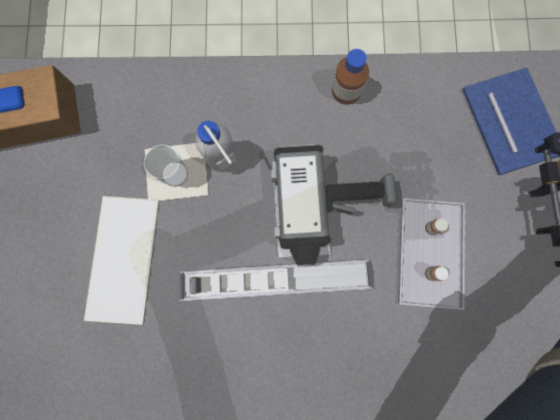

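View pics/s22.png

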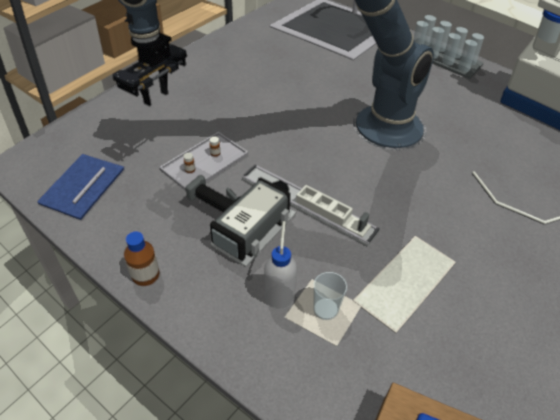

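View pics/w22.png

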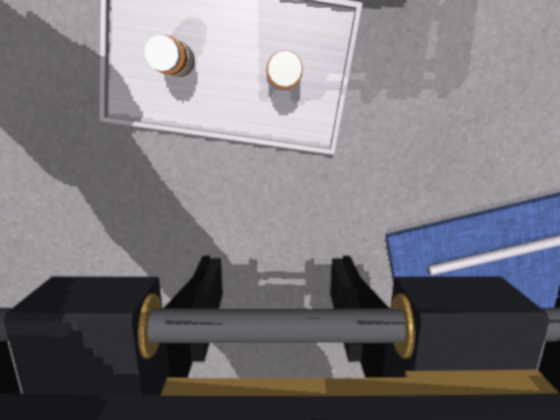

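Call:
{"fn": "drive_tool", "kwargs": {
  "targets": [
    [0,0,0,0,0,0],
    [0,0,0,0,0,0],
    [0,0,0,0,0,0],
    [0,0,0,0,0,0],
    [0,0,0,0,0,0],
    [0,0,0,0,0,0],
    [0,0,0,0,0,0],
    [0,0,0,0,0,0],
    [0,0,0,0,0,0],
    [0,0,0,0,0,0],
    [0,0,0,0,0,0],
    [0,0,0,0,0,0],
    [0,0,0,0,0,0],
    [0,0,0,0,0,0],
    [0,0,0,0,0,0],
    [0,0,0,0,0,0],
    [0,0,0,0,0,0],
    [0,0,0,0,0,0],
    [0,0,0,0,0,0],
    [0,0,0,0,0,0]
  ]
}}

```text
time_s: 63.35
eef_pos: [0.5446, -0.4279, 0.2206]
eef_rot: [[0.0, 0.999, 0.053], [0.0, 0.053, -0.999], [-1.0, 0.0, -0.0]]
wrist_force: [0.4, -0.4, 0.7]
grip_width: 0.602
```

```bash
python3 - <<'E'
from rim import *
p,d,cm=snap('top','t23.png');c=caps(cm,p,d,box=(.35,.65,-.5,-.2));rim(cm,d,.058,.07)
if len(c)==2 and abs(c[0][0]-.543)<.004 and abs(c[1][0]-.448)<.004: print(robot.sign_off())
E
```

```text
t 63.35 pos [ 0.5446 -0.4279  0.2206] grip 0.602 F [ 0.4 -0.4  0.7]
[[0.0, 0.999, 0.053], [0.0, 0.053, -0.999], [-1.0, 0.0, -0.0]] q [ 0.11  0.61  0.78  1.54 -0.46  1.17  1.03]
px [440.7 224.1] 6.5 plane [ 543.9 -328.    58. ] cloud [ 544.1 -328.5   58.1] circ [ 544.3 -328. ] 12.9
px [440.8 272.8] 7.0 plane [ 448.7 -320.8   58. ] cloud [ 448.1 -320.9   57.8] circ [ 447.8 -321.5] 13.3
[189 277   9  18 144] [array([429.9 , 159.12]), array([32.27, 16.29]), np.float64(2.48)] 0.0632
the job is handed in; nothing more can be done
None
```

I measured both vials on the pad (there were only two), nearest first, and handed the job in at about 63 s. For each one I slid the shuttle to its mark (0.060, then 0.108 from the loading stop) and held the trigger squeezed for over a second. The trigger was back at rest in the pictures after each squeeze. I then pulled the shuttle out against its loading stop and stood both vials in the steel tray.

- **Last checks:** In the last pictures both vials stand upright in the tray (cap tops 58 mm up) and hadn't moved after a 2 s wait. The shuttle is at its loading stop, the beaker and bottles look untouched, and the gripper was clear of everything. No knocked vial showed up in any picture.
- **Small disagreements:** The first vial sat about 1.7 mm towards −y of the measuring point, from play in its well, and I left it. The second was centred to within about 1 mm. The top and wrist cameras disagreed by about 2 mm throughout, within the stated calibration.
- **Not read directly:** I judged each squeeze complete from the finger gap, which held at about 44 mm under 25 N (45 mm expected).

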